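# Put the last reagent bottle away and stack the second tray under the shelf

### The job

Stand the small amber bottle that was left on the bench upright in the one empty compartment of the yellow tray under the reagent shelf, then bring the yellow tray on legs in under the shelf, over the bottles, and stack it so that all four legs stand fully down in the corner sockets of the tray below. Let go of both. Do not bump the shelf, and leave the other bottles and glassware standing where they are.

Things in the scene. Friction and masses are not known exactly. Their poses are not given: they have to be found in the camera images.
- bottle_mid (a point): the bottle to put away: amber glass, black screw cap, standing on the bench left of the middle, 40 mm diameter, 95 mm tall, 0.08 to 0.17 kg; sides straight up to 57 mm; the cap, 26 mm in diameter, is the top 22 mm (its middle 84 mm above the foot). This point is on the axis half-way up, 47.5 mm above the foot; z up
- lower_tray: yellow tray fixed on the bench under the shelf; origin mid-underside, at bench level; x along its short side, away from the robot, z up. 122 mm (x) by 230 mm (y), walls 18 mm high, floor 6 mm above the bench. Dividers 14 mm high at y = -38 and +38 mm make three compartments, centred at x = 0, y = -76, 0, +76 mm, each 116 by 73 mm; two hold a bottle each, one is empty
- socket (a point): one of the lower tray's four grey corner sockets, that at x = -45, y = +130 mm of the tray (the others at x = +-45, y = +-130 mm), beyond its end walls: 20 mm square inside, straight walls up to 22 mm above the bench, mouth flared to 31 mm square at 31 mm above the bench. This point: middle of the socket's floor, 6 mm above the bench
- handle (a point): middle of the handle of the loose yellow tray on legs (0.3 to 0.5 kg), on the bench at the right. Handle: aluminium bar along this point's x, over the tray's middle, 112 mm long, 12 mm thick (y), 18 mm tall (z), 40 mm free under it, an upright at each end. It is 160 mm above the feet, so 166 mm above the bench when stacked, then straight over the lower tray's origin, bar along that tray's x
- deck (a point): the legged tray again: middle of its underside, 108 mm above the feet. It is 122 mm (x) by 290 mm (y), the same turned end for end. Four round legs, 14 mm diameter, rounded feet, at x = +-45, y = +-130 mm. It hangs level from its handle. Stacked, the underside clears the bottle caps by 13 mm
- shelf: fixed white reagent shelf on two uprights (at y = +-610 mm): board 160 mm deep (x), 1300 mm long (y), underside 370 mm above the bench, loaded with bottles up to 520 mm. Nothing else below it near the lower tray. Origin at bench level under the board's middle; its front edge, at x = -80 mm, is some 40 mm nearer to the robot than the lower tray's middle, so the gripper must lean
- tray_bottle_a_mid (a point): one of the two bottles already in the lower tray, identical to bottle_mid's (40 mm diameter, 95 mm tall); point half-way up, 47.5 mm above its foot
- tray_bottle_b_mid (a point): the other bottle already in the lower tray, same shape; point half-way up
- jar: bystander: squat amber jar, 54 mm diameter, 75 mm tall, on the bench; origin at its underside
- flask: bystander: conical glass flask, 66 mm diameter at the foot, 102 mm tall, on the bench; origin at its underside
- beaker: bystander: glass beaker, 66 mm diameter, 85 mm tall, on the bench; origin at its underside
- big_bottle: bystander: large amber bottle, 72 mm diameter, 150 mm tall, on the bench; origin at its underside
- small_wide_jar: bystander: small wide amber jar, 48 mm diameter, 60 mm tall, on the bench; origin at its underside
There are look-alikes about, which are no part of the job. Leave any blue or turquoise look-alike of the part that bears bottle_mid alone.

How it is judged:
By the outcome, as a careful person would: the job done as asked, in the order asked, and still so for the second after the job is handed in, with the robot touching nothing.
It also fails if it takes over 72 s, if anything falls off the work surface, if the arm or the gripper's body presses on something with over 40 N, if the wrist force passes 120 N, or if a joint passes its speed limit or range.

### The arm

A 6-joint arm with a two-finger parallel gripper is mounted at the origin on the work surface. World frame = base frame: x ahead of the robot, y to its left, z up, the work surface at z = 0. Lengths are in mm, angles in rad, forces in N, time in s.
With the tool pointing down it reaches from about 375 to 925 mm from the base axis. Payload 5.7 kg.
Tool frame: the origin (TCP) lies on the centre line of the jaws, within the pads' length; the fingertips stand 25 mm ahead of it and the grasp point (between the pads) lies 6 mm ahead of it (finger_overhang is the distance from the TCP to the fingertips, in mm); z points along the fingers, x is the direction in which the jaws open and shut, and the axes are right-handed (so a half turn about z gives the same grasp; the last joint's range is limited). The gripper opens to 88 mm and grips with 3 to 60 N. Pads are 20 mm wide; open, the fingers measure 115 mm over their backs; the gripper's body (75 mm by 178 mm) begins 61 mm behind the grasp point.
Start: joints at [1.069, 0.359, 1.51, -0, 1.272, -0.115], TCP at [226.327, 555.645, 247.623] pointing down, gripper open.
Joint ranges: [-2.97, 2.97], [-1.01, 2.36], [0.21, 2.38], [-0.96, 4.11], [0.2, 2.71], [-2.98, 2.98]. Speed limits (rad/s): [2.39, 2.39, 3.14, 3.14, 3.14, 3.14].

### API

Orientations are given as a unit quaternion [w, x, y, z].
In Python, from rig import * gives the robot as it stands. The module is installed in compiled form; this text tells all that it offers.
- The arm moves only by the tool arm_command, never from a script. Its argument "moves" is a list of rows, each an object of numbers: "hand": the opening, from -1 (shut) to 1 (fully open), so that 0 is half open; "dx", "dy", "dz": the shift along the tool's x, y, z in cm; "rx", "ry", "rz": the turn, a rotation vector about the tool's x, y, z in rad. A call has 1 to 20 rows; each row is the pose to reach, as a shift and turn from the pose measured when the call began, along the tool's axes at that moment; what a row does not reach only later rows make up. A row lasts 1/8 s, in which the tool goes at most 62.5 mm and 10.7 degrees, less where a joint would pass 70% of its speed; a pose out of reach is approached as far as the arm can. A call with a gripper value outside its range is refused whole. The fingers move at their own pace and stop on an object; "squeeze" is the grip in N (left out, the last holds). Time passes only in rows, so rows that repeat a pose let the fingers close. It gives the time, the measured TCP pose, the force and the opening at its end, in the units of the state.
- state(): the state, without advancing time (a new reading comes with each control period).
- camera(name): name is "scene" or "top" or "wrist"; returns a dict with "frame" (420x560x3 uint8, red, green, blue), "fx", "fy", "cx", "cy" (pixels), "distortion" ([k1, k2, p1, p2, k3] as OpenCV has them; the pictures are not rectified), "origin" and "attitude" of the camera in the world. Camera axes: x right, y down, z forward; pixel columns grow to the right and rows downward; lengths in mm; the calibration is good to about 2 mm. A picture is of the moment at which its call begins. There is no depth.
- close_job(): hands the job in, once; it reports no verdict.
The state is a dict: "t": time; "q": joint angles; "qd": joint speeds; "tau": joint torques, N m; "tcp_pos": TCP position; "ee_rot": TCP orientation; "wrist_force": force on the tool from outside, world axes, zero at the start; "torque": the same for the moment, N m; "grip_width": opening from 0.0 (shut) to 1.0 (fully open).
Only numpy, scipy, OpenCV 4.12 (cv2) and the standard library are available. Lean on these libraries where they do the work, as an engineer would, in place of code of your own. Each camera call takes 0.05 s, during which the arm holds its last target.

## Working session

There is one attempt and no reset: what is moved stays moved. The work goes in short steps, Python scripts to look and compute and a tool call to move; the robot and the scene stay as the last step left them, time stands still between calls to the robot, and variables do not carry over. Pictures are saved under pics/ and viewed, and the job is handed in when it is done.

Besides the shell and the picture viewer there is one more tool, called after ">>>" by a JSON object that holds its "name" and its "arguments", one argument or row to a line. arm_command: Moves the arm, as the interface text tells. Its arguments: {"type":"object","properties":{"moves":{"type":"array","items":{"type":"object","properties":{"hand":{"type":"number"},"dx":{"type":"number"},"dy":{"type":"number"},"dz":{"type":"number"},"rx":{"type":"number"},"ry":{"type":"number"},"rz":{"type":"number"}}}},"squeeze":{"type":"number"}},"required":["moves"]}

```bash
mkdir -p pics; python3 - <<'E'
from rig import *
import cv2,pickle
d={}
for n in("scene","top","wrist"):
    c=camera(n);d[n]=c
    cv2.imwrite(f"pics/{n}0.png",c["frame"][:,:,::-1])
    print(n,c["fx"],c["cx"],c["cy"],c["distortion"],c["origin"],c["attitude"])
pickle.dump(d,open("c0.pkl","wb"))
s=state();print(s)
E
```

```text
scene 536.578581830371 287.1209381530971 215.28729505737903 [-0.18241662  0.          0.          0.          0.        ] [1379.90410811  642.0647507   819.07189866] [-0.21596617  0.37676352  0.79255872 -0.42808708]
top 381.82524776576116 278.7142359214808 211.2725172165765 [-0.04726764  0.          0.          0.          0.        ] [ 381.22705651  -20.29056327 1079.89254368] [-0.06838514  0.7131241  -0.69489523  0.06243485]
wrist 361.2803011766318 283.23811941675524 210.11043421576295 [-0.02669307  0.          0.          0.          0.        ] [162.57304101 580.59559149 384.4099212 ] [0.10549509 0.82321323 0.55347484 0.06968759]
{'t': 0.15, 'q': array([ 1.06889181e+00,  3.59391165e-01,  1.51118671e+00, -3.49389545e-05,
        1.27251662e+00, -1.15072415e-01]), 'qd': array([ 3.13726025e-04, -3.39079692e-03, -3.17094868e-03,  2.30632292e-04,
       -3.83265594e-04,  6.21311004e-05]), 'tau': array([ 1.19329456e-03, -5.15746272e+01, -2.71010023e+01,  6.75624912e-02,
        3.05314176e-02, -8.31064062e-05]), 'tcp_pos': array([226.10998715, 555.21444203, 246.97084837]), 'ee_rot': array([ 3.59530331e-04,  8.29833170e-01,  5.58011062e-01, -6.59466712e-04]), 'wrist_force': array([-0.10301238, -0.22418664, -0.73365721]), 'torque': array([-0.00583834, -0.03256481,  0.01798711]), 'grip_width': 0.9998611546333059}
```

View pics/scene0.png

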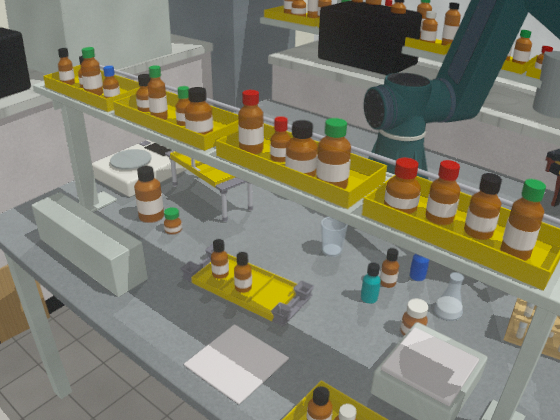

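View pics/top0.png

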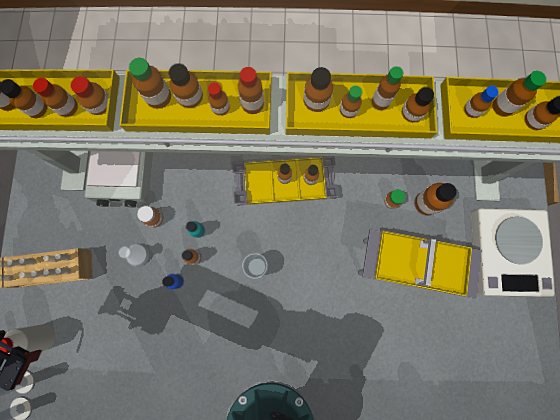

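View pics/wrist0.png

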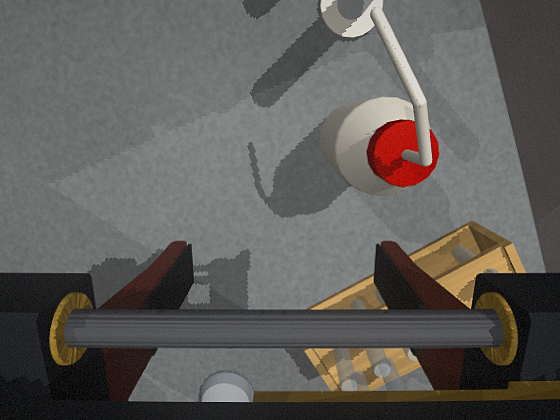

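The top view shows the amber bottle at about (190,257) with teal at (194,229) and blue at (173,282). The lower tray is near (286,180), with its left (+y) compartment empty. The legged tray is near (425,262). Next I'll zoom in on these.

```bash
cat > h.py <<'E'
import numpy as np,cv2,pickle
from scipy.spatial.transform import Rotation as R
def rot(q): return R.from_quat(np.r_[q[1:],q[0]])
def K(c): return np.array([[c["fx"],0,c["cx"]],[0,c["fy"],c["cy"]],[0,0,1.]])
def rays(c,uv):
    p=cv2.undistortPoints(np.array(uv,float).reshape(-1,1,2),K(c),np.array(c["distortion"])).reshape(-1,2)
    return rot(c["attitude"]).apply(np.c_[p,np.ones(len(p))])
def plane(c,uv,z):
    r=rays(c,uv);o=np.array(c["origin"]);return o+r*((z-o[2])/r[:,2])[:,None]
def proj(c,X):
    X=np.atleast_2d(X).astype(float);Y=rot(c["attitude"]).inv().apply(X-c["origin"])
    return cv2.projectPoints(Y,np.zeros(3),np.zeros(3),K(c),np.array(c["distortion"]))[0].reshape(-1,2)
def tri(cs,uvs):
    A=np.zeros((3,3));b=np.zeros(3)
    for c,uv in zip(cs,uvs):
        r=rays(c,[uv])[0];r/=np.linalg.norm(r);P=np.eye(3)-np.outer(r,r);A+=P;b+=P@np.array(c["origin"])
    X=np.linalg.solve(A,b)
    return X,[np.linalg.norm(proj(c,X)[0]-uv) for c,uv in zip(cs,uvs)]
def crop(c,x0,y0,x1,y1,name,k):
    cv2.imwrite(name,cv2.resize(c["frame"][y0:y1,x0:x1,::-1],None,fx=k,fy=k,interpolation=cv2.INTER_CUBIC))
E
python3 - <<'E'
from h import *
d=pickle.load(open("c0.pkl","rb"));t=d["top"];s=d["scene"]
crop(t,220,145,350,215,"pics/t_low.png",6)
crop(t,355,220,485,300,"pics/t_leg.png",6)
crop(t,150,200,290,300,"pics/t_bot.png",5)
crop(s,180,230,320,320,"pics/s_low.png",5)
E
```

```text
(no output)
```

View pics/t_low.png

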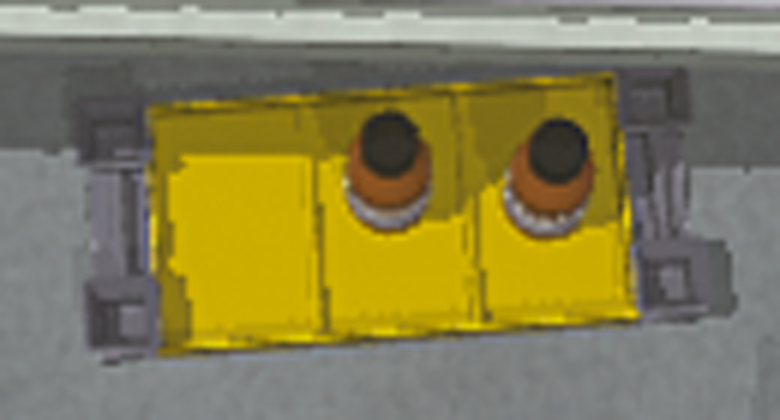

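View pics/t_leg.png

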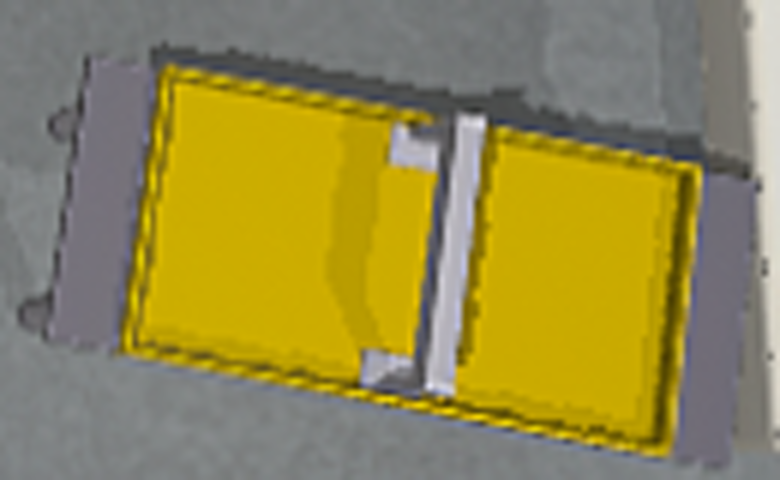

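View pics/t_bot.png

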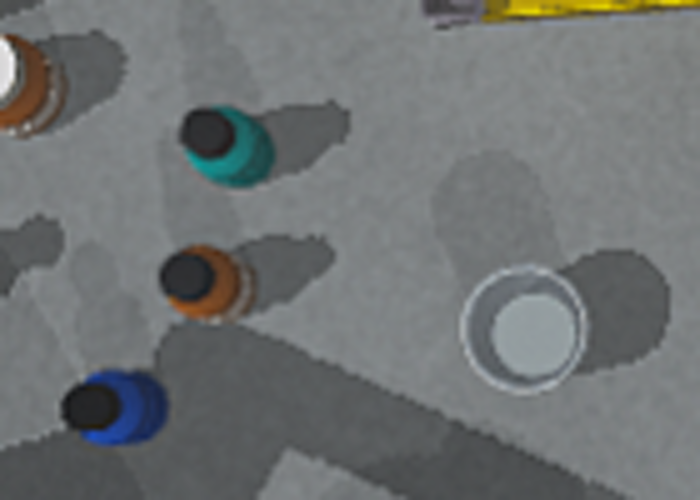

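View pics/s_low.png

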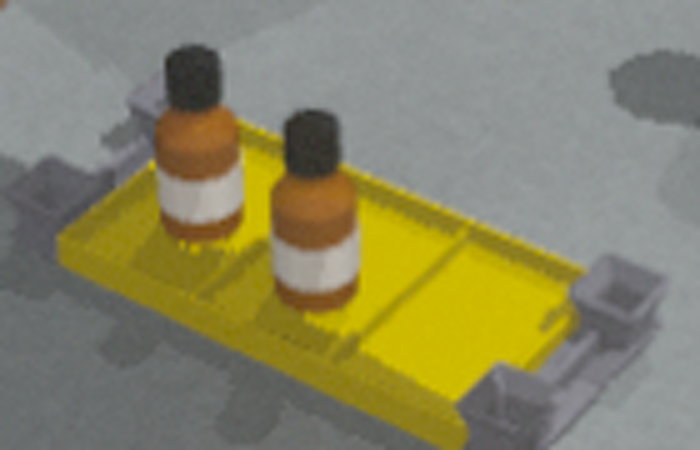

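```bash
python3 - <<'E'
from h import *
np.set_printoptions(precision=1,suppress=True)
d=pickle.load(open("c0.pkl","rb"));t=d["top"];s=d["scene"]
f=lambda P,x0,y0,k:(np.array(P,float)+.5)/k-.5+[x0,y0]
rim=f([(150,107),(614,75),(638,318),(160,353)],220,145,6)
X=plane(t,rim,18);print("rim",X,X.mean(0),[np.linalg.norm(X[i]-X[(i+1)%4]) for i in range(4)])
so=f([(110,127),(652,97),(677,276),(123,314)],220,145,6)
Y=plane(t,so,31);print("sock",Y,Y.mean(0),[np.linalg.norm(Y[i]-Y[(i+1)%4]) for i in range(4)])
for Z in(X,Y):
  for a,b in((0,1),(3,2)):
    v=Z[a]-Z[b];print("yaw",np.degrees(np.arctan2(-v[0],v[1])))
# scene sockets: crop s_low
ss=f([(620,288),(510,403),(52,188),(158,95)],180,230,5)
print("scene sock z31",plane(s,ss,31))
sr=f([(582,272),(60,240),(465,405)],180,230,5);print("scene rim",plane(s,sr,18))
# handle
h=f([(472,117),(440,393)],355,220,6);H=plane(t,h,169);print("handle",H,H.mean(0),np.linalg.norm(H[0]-H[1]));v=H[0]-H[1];print(np.degrees(np.arctan2(v[1],v[0])))
lr=f([(163,66),(703,165),(668,458),(124,350)],355,220,6)
for z in(115,120,126): 
  Z=plane(t,lr,z);print(z,Z.mean(0),[np.linalg.norm(Z[i]-Z[(i+1)%4]) for i in range(4)])
# bottle
b=f([(187,277)],150,200,5);print("bottle cap top",plane(t,b,95))
b=f([(390,145),(558,150)],220,145,6);print("tray bottle caps",plane(t,b,98))
c=f([(207,133),(93,405),(530,330)],150,200,5);print("teal,blue,beaker",plane(t,c,95))
crop(s,340,240,470,340,"pics/s_bot.png",6)
crop(s,150,130,270,220,"pics/s_leg.png",6)
E
```

```text
rim [[ 721.9   94.2   18. ]
 [ 743.7 -130.1   18. ]
 [ 623.2 -142.    18. ]
 [ 600.5   84.2   18. ]] [672.3 -23.4  18. ] [np.float64(225.3845062190389), np.float64(121.06638027939378), np.float64(227.39014555632818), np.float64(121.83712834366182)]
sock [[ 707.3  111.5   31. ]
 [ 728.7 -147.    31. ]
 [ 641.  -158.9   31. ]
 [ 616.1  101.1   31. ]] [673.3 -23.3  31. ] [np.float64(259.36539469168497), np.float64(88.53218089053732), np.float64(261.1643009150915), np.float64(91.86112980143805)]
yaw 5.535680315340689
yaw 5.726913049614696
yaw 4.719343585368284
yaw 5.466597407295397
scene sock z31 [[ 620.9  105.1   31. ]
 [ 711.7  114.8   31. ]
 [ 736.3 -144.2   31. ]
 [ 651.1 -158.9   31. ]]
scene rim [[ 610.5   75.9   18. ]
 [ 750.3 -125.4   18. ]
 [ 714.2   91.9   18. ]]
handle [[ 493.1 -384.1  169. ]
 [ 383.7 -366.7  169. ]] [ 438.4 -375.4  169. ] 110.78507053022854
-9.063772679522545
115 [ 439.4 -379.   115. ] [np.float64(233.53200604753923), np.float64(124.50976033289513), np.float64(230.65854688783259), np.float64(121.13279191321318)]
120 [ 439.1 -377.1  120. ] [np.float64(232.32186089937346), np.float64(123.8645601955938), np.float64(229.46329178715717), np.float64(120.50509097020968)]
126 [ 438.8 -374.9  126. ] [np.float64(230.8696867215746), np.float64(123.09032003083217), np.float64(228.0289856663467), np.float64(119.75184983860545)]
bottle cap top [[444.9 224.1  95. ]]
tray bottle caps [[681.2 -22.2  98. ]
 [680.7 -97.   98. ]]
teal,blue,beaker [[520.2 218.8  95. ]
 [378.3 268.1  95. ]
 [422.7  45.9  95. ]]
```

View pics/s_bot.png

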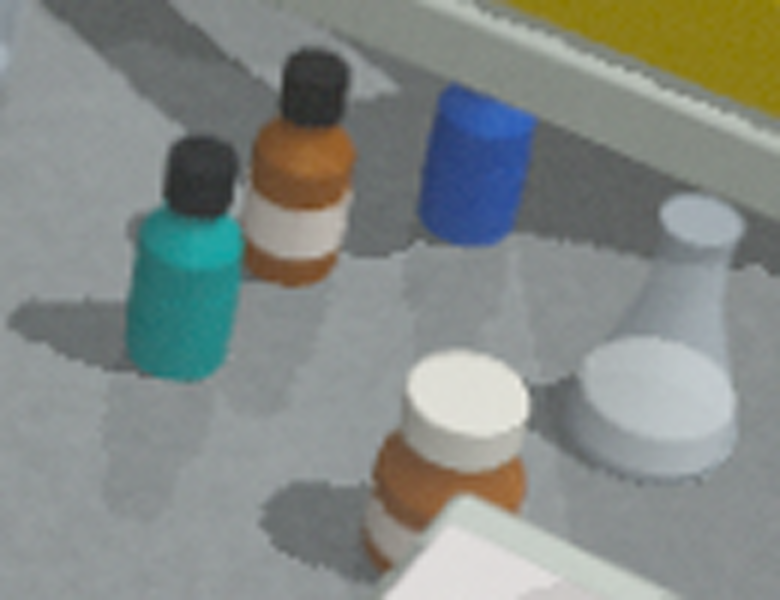

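View pics/s_leg.png

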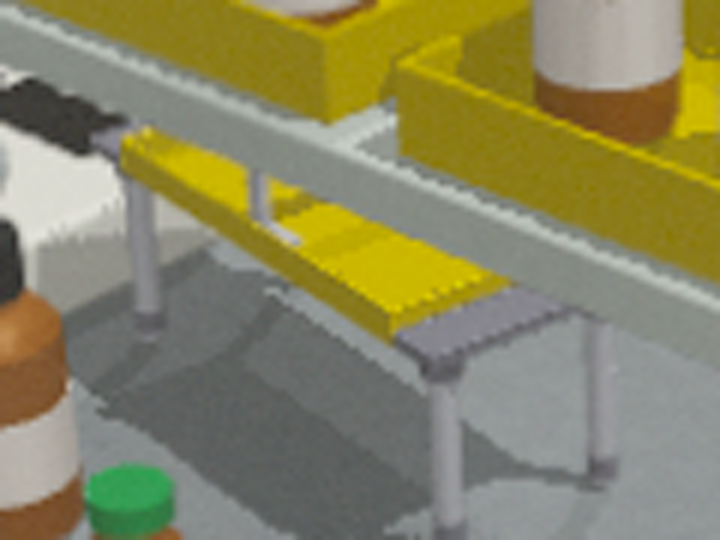

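The scene view shows amber between teal and blue, with the blue look-alike only about 80 mm off. So I'll lean the hand in from the robot's right. I'll cross-check the bottle position with both views, then move.

```bash
cat >> h.py <<'E'
def target(fwd_deg,tilt_deg):
    f=np.radians(fwd_deg);t=np.radians(tilt_deg);F=np.array([np.cos(f),np.sin(f),0])
    z=F*np.sin(t)+np.array([0,0,-np.cos(t)]);x=np.array([-np.sin(f),np.cos(f),0]);y=np.cross(z,x)
    return R.from_matrix(np.c_[x,y,z])
def move(s,grasp,Rt,off=6):
    """rel move in tool axes (cm, rotvec) so grasp point gets to grasp with Rt"""
    R0=rot(s["ee_rot"]);p=np.array(grasp)-Rt.apply([0,0,off])
    d=R0.inv().apply(p-s["tcp_pos"])/10;rv=(R0.inv()*Rt).as_rotvec()
    print("d cm",np.round(d,2),"rv",np.round(rv,4),"deg",np.degrees(np.linalg.norm(rv)).round(1),"tcp",p.round(1))
E
python3 - <<'E'
from h import *
from rig import state
np.set_printoptions(precision=1,suppress=True)
d=pickle.load(open("c0.pkl","rb"));t=d["top"];s=d["scene"]
f=lambda P,x0,y0,k:(np.array(P,float)+.5)/k-.5+[x0,y0]
print("bottle tri",tri([t,s],[f((187,277),150,200,5),f((315,63),340,240,6)]), plane(s,[f((315,63),340,240,6)],95))
print("teal",tri([t,s],[f((207,133),150,200,5),f((203,150),340,240,6)]))
print("tb a",tri([t,s],[f((390,140),220,145,6),f((313,122),180,230,5)]))
print("tb b",tri([t,s],[f((558,146),220,145,6),f((193,56),180,230,5)]))
for a,b in zip([(110,127),(652,97),(677,276),(123,314)],[(510,403),(52,188),(158,95),(620,288)]):
  print("sock",tri([t,s],[f(a,220,145,6),f(b,180,230,5)]))
st=state()
move(st,[445,224,150],target(51.5,25))
E
```

```text
bottle tri (array([444.9, 225.2,  92.1]), [np.float64(0.16549572458724254), np.float64(0.18129068889249816)]) [[448.3 227.2  95. ]]
teal (array([520.3, 219.8,  92.5]), [np.float64(0.18761465331816202), np.float64(0.21840741257782564)])
tb a (array([683.4, -22.3,  98.9]), [np.float64(0.08961949819874625), np.float64(0.10711040940024842)])
tb b (array([682.5, -97.5,  99.8]), [np.float64(0.2865849347652795), np.float64(0.3295167261468205)])
sock (array([708.5, 112.1,  27.1]), [np.float64(0.03513311654666047), np.float64(0.04694147962128065)])
sock (array([ 731.3, -148.6,   25.4]), [np.float64(0.41576724093725803), np.float64(0.49824925123014974)])
sock (array([ 644.4, -162.1,   24.9]), [np.float64(1.0512703293870331), np.float64(1.1898542610161134)])
sock (array([616.9, 101.9,  26.6]), [np.float64(0.11459236574785961), np.float64(0.1426065831255453)])
d cm [-22.6  32.7   9.2] rv [-0.4  0.3 -1.3] deg 77.2 tcp [443.4 222.  155.4]
```

```bash
python3 - <<'E'
from h import *
from rig import state
move(state(),[445,225,190],target(51.5,25))
E
```

```text
d cm [-22.56  32.66   5.18] rv [-0.3752  0.2814 -1.2638] deg 77.2 tcp [443.4 223.  195.4]
```

>>> {"name": "arm_command", "arguments": {
  "moves": [
    {"dx": -11, "dy": 16, "dz": 0, "rx": -0.19, "ry": 0.14, "rz": -0.63, "hand": 0.35},
    {"dx": -11, "dy": 16, "dz": 0, "rx": -0.19, "ry": 0.14, "rz": -0.63, "hand": 0.35},
    {"dx": -11, "dy": 16, "dz": 0, "rx": -0.19, "ry": 0.14, "rz": -0.63, "hand": 0.35},
    {"dx": -22.56, "dy": 32.66, "dz": 5.18, "rx": -0.375, "ry": 0.281, "rz": -1.264, "hand": 0.35},
    {"dx": -22.56, "dy": 32.66, "dz": 5.18, "rx": -0.375, "ry": 0.281, "rz": -1.264, "hand": 0.35},
    {"dx": -22.56, "dy": 32.66, "dz": 5.18, "rx": -0.375, "ry": 0.281, "rz": -1.264, "hand": 0.35},
    {"dx": -22.56, "dy": 32.66, "dz": 5.18, "rx": -0.375, "ry": 0.281, "rz": -1.264, "hand": 0.35},
    {"dx": -22.56, "dy": 32.66, "dz": 5.18, "rx": -0.375, "ry": 0.281, "rz": -1.264, "hand": 0.35},
    {"dx": -22.56, "dy": 32.66, "dz": 5.18, "rx": -0.375, "ry": 0.281, "rz": -1.264, "hand": 0.35},
    {"dx": -22.56, "dy": 32.66, "dz": 5.18, "rx": -0.375, "ry": 0.281, "rz": -1.264, "hand": 0.35},
    {"dx": -22.56, "dy": 32.66, "dz": 5.18, "rx": -0.375, "ry": 0.281, "rz": -1.264, "hand": 0.35},
    {"dx": -22.56, "dy": 32.66, "dz": 5.18, "rx": -0.375, "ry": 0.281, "rz": -1.264, "hand": 0.35}
  ],
  "squeeze": 15
}}

```text
t: 1.65
tcp_pos: [443.2, 223.2, 195.5]
ee_rot: [0.071, 0.323, 0.922, 0.204]
wrist_force: [-0.5, 0.6, -0.1]
grip_width: 0.674
```

```bash
python3 - <<'E'
from h import *
from rig import *
s=state();print(s["t"],s["q"].round(2))
c=camera("wrist");cv2.imwrite("pics/w1.png",c["frame"][:,:,::-1]);pickle.dump(c,open("w1.pkl","wb"))
print(proj(c,[[445,225,95],[445,225,84]]))
for h in(100,52): move(state(),[445,225,h],target(51.5,25))
E
```

```text
1.65 [ 0.1   0.14  2.09  0.51  0.67 -2.73]
[[282.79880808 162.95263895]
 [282.81218724 154.05429365]]
d cm [-0.05 -3.83  8.16] rv [-0.0008 -0.0001 -0.0008] deg 0.1 tcp [443.4 223.  105.4]
d cm [-0.05 -5.85 12.52] rv [-0.0008 -0.0001 -0.0008] deg 0.1 tcp [443.4 223.   57.4]
```

View pics/w1.png

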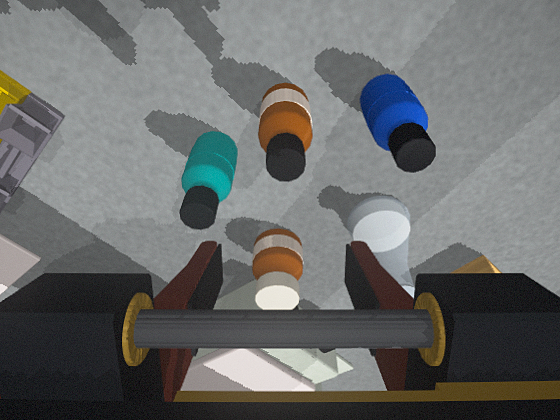

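The wrist view puts the amber cap at (286,163) against a predicted (283,163). It sits centred between the fingers, so I'll descend.

>>> {"name": "arm_command", "arguments": {
  "moves": [
    {"dy": -1.95, "dz": 4.17, "hand": 0.35},
    {"dy": -3.9, "dz": 8.35, "hand": 0.35},
    {"dy": -5.0, "dz": 10.7, "hand": 0.35},
    {"dx": 0, "dy": -5.85, "dz": 12.52, "hand": 0.35},
    {"dy": -5.85, "dz": 12.52, "hand": 0.35},
    {"dy": -5.85, "dz": 12.52, "hand": 0.0},
    {"dy": -5.85, "dz": 12.52, "hand": -0.15},
    {"dy": -5.85, "dz": 12.52, "hand": -0.3},
    {"dy": -5.85, "dz": 12.52, "hand": -0.4},
    {"dy": -5.85, "dz": 12.52, "hand": -0.4},
    {"dy": -5.85, "dz": 12.52, "hand": -0.4}
  ],
  "squeeze": 15
}}

```text
schema error: expected keys hand, dx, dy, dz, rx, ry, rz
```

```bash
python3 - <<'E'
from h import *
from rig import *
s=state();print(s["t"],s["q"].round(2),s["tcp_pos"],s["grip_width"]*88,s["wrist_force"])
c=camera("wrist");cv2.imwrite("pics/w2.png",c["frame"][:,:,::-1])
s=state();p=rot(s["ee_rot"]).apply([0,0,6])+s["tcp_pos"];print(p)
move(s,p+[0,0,150],target(51.5,25))
move(s,[520,110,210],target(5.4,25))
E
```

```text
1.7 [ 0.1   0.14  2.09  0.51  0.67 -2.73] [443.24151286 223.48155669 195.60141223] 59.30098609172471 [-0.56592701  0.06371334  0.62603987]
[444.80234004 225.6416768  190.23531599]
d cm [  0.     6.33 -13.6 ] rv [-0.0005 -0.0002  0.0001] deg 0.0 tcp [443.2 223.7 345.7]
d cm [-12.9   -3.06  -3.61] rv [-5.000e-04 -3.400e-01  7.294e-01] deg 46.1 tcp [517.5 109.8 215.4]
```

View pics/w2.png

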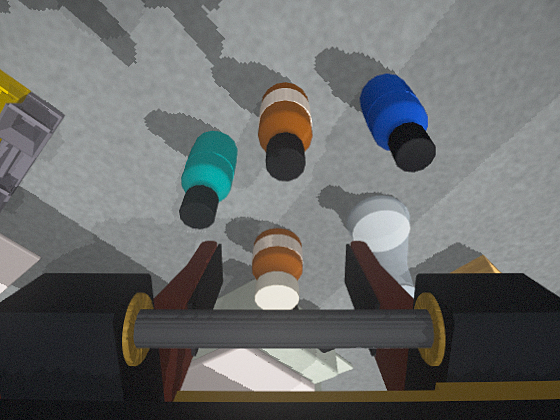

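The call was refused because every row needs all the keys, so nothing moved. I'll resend it.

>>> {"name": "arm_command", "arguments": {
  "moves": [
    {"dx": 0, "dy": -1.95, "dz": 4.17, "rx": 0, "ry": 0, "rz": 0, "hand": 0.35},
    {"dx": 0, "dy": -3.9, "dz": 8.35, "rx": 0, "ry": 0, "rz": 0, "hand": 0.35},
    {"dx": 0, "dy": -5.0, "dz": 10.7, "rx": 0, "ry": 0, "rz": 0, "hand": 0.35},
    {"dx": 0, "dy": -5.85, "dz": 12.52, "rx": 0, "ry": 0, "rz": 0, "hand": 0.35},
    {"dx": 0, "dy": -5.85, "dz": 12.52, "rx": 0, "ry": 0, "rz": 0, "hand": 0.35},
    {"dx": 0, "dy": -5.85, "dz": 12.52, "rx": 0, "ry": 0, "rz": 0, "hand": 0.1},
    {"dx": 0, "dy": -5.85, "dz": 12.52, "rx": 0, "ry": 0, "rz": 0, "hand": -0.1},
    {"dx": 0, "dy": -5.85, "dz": 12.52, "rx": 0, "ry": 0, "rz": 0, "hand": -0.25},
    {"dx": 0, "dy": -5.85, "dz": 12.52, "rx": 0, "ry": 0, "rz": 0, "hand": -0.4},
    {"dx": 0, "dy": -5.85, "dz": 12.52, "rx": 0, "ry": 0, "rz": 0, "hand": -0.4},
    {"dx": 0, "dy": -5.85, "dz": 12.52, "rx": 0, "ry": 0, "rz": 0, "hand": -0.4}
  ],
  "squeeze": 15
}}

```text
t: 3.12
tcp_pos: [450.4, 235.8, 77.5]
ee_rot: [0.067, 0.328, 0.924, 0.184]
wrist_force: [1.9, -1.1, 5.9]
grip_width: 0.392
```

```bash
python3 - <<'E'
from h import *
from rig import *
s=state();print(s["t"],s["q"].round(2),s["tcp_pos"],s["grip_width"]*88,s["wrist_force"])
c=camera("wrist");cv2.imwrite("pics/w3.png",c["frame"][:,:,::-1])
s=state();p=rot(s["ee_rot"]).apply([0,0,6])+s["tcp_pos"];print(p)
move(s,p+[0,0,150],target(51.5,25))
move(s,[500,90,190],target(5.4,25))
E
```

```text
3.125 [ 0.17  0.4   2.17  0.76  0.37 -2.98] [450.41425668 235.7755226   77.48037067] 34.47336000494227 [ 1.90017326 -1.14444953  5.86004672]
[451.88863965 237.56301759  71.93444461]
d cm [ -0.06   5.73 -13.85] rv [-0.0422  0.0079 -0.009 ] deg 2.5 tcp [450.3 235.6 227.4]
d cm [-12.91  -3.2  -14.06] rv [-0.0385 -0.3168  0.7271] deg 45.5 tcp [497.5  89.8 195.4]
```

View pics/w3.png

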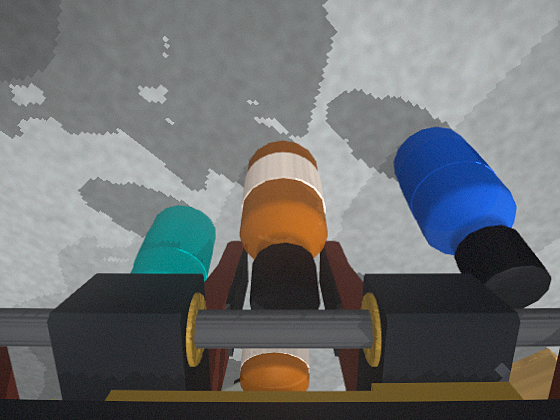

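Joint 6 reached its stop because forearm and tool are nearly aligned there, so the hand halted high on the shoulder. I'll open and lift, fit the arm geometry from the recorded states, and choose a feasible lean.

>>> {"name": "arm_command", "arguments": {
  "moves": [
    {"dx": 0, "dy": 0, "dz": 0, "rx": 0, "ry": 0, "rz": 0, "hand": 0.35},
    {"dx": 0, "dy": 0, "dz": 0, "rx": 0, "ry": 0, "rz": 0, "hand": 0.35},
    {"dx": 0, "dy": 0, "dz": 0, "rx": 0, "ry": 0, "rz": 0, "hand": 0.35},
    {"dx": 0, "dy": 2, "dz": -4.6, "rx": 0, "ry": 0, "rz": 0, "hand": 0.35},
    {"dx": 0, "dy": 4, "dz": -9.2, "rx": 0, "ry": 0, "rz": 0, "hand": 0.35},
    {"dx": 0, "dy": 4.5, "dz": -11, "rx": 0, "ry": 0, "rz": 0, "hand": 0.35},
    {"dx": 0, "dy": 4.5, "dz": -11, "rx": 0, "ry": 0, "rz": 0, "hand": 0.35}
  ],
  "squeeze": 15
}}

```text
t: 4.05
tcp_pos: [450.3, 235.7, 197.7]
ee_rot: [0.069, 0.328, 0.924, 0.185]
wrist_force: [0.0, 0.2, 0.3]
grip_width: 0.671
```

```bash
cat > kin.py <<'E'
from h import *
from scipy.optimize import least_squares
def fk(q,p):
    d1,a1,a2,a3,d4,d6=p
    # pitch-down model: q2 lean forward, q3 elbow
    Rz=R.from_euler('z',q[0])
    u=lambda a:np.array([np.sin(a),0,np.cos(a)])
    fa=q[1]+q[2]
    x=np.array([a1,0,d1])+a2*u(q[1])+d4*u(fa)+a3*u(fa-np.pi/2)
    Rf=R.from_euler('y',fa)*R.from_euler('z',q[3])*R.from_euler('y',q[4])*R.from_euler('z',q[5])
    return Rz.apply(x+Rf.apply([0,0,d6])),Rz*Rf
E
python3 - <<'E'
from kin import *
from rig import *
s=state();print(s["t"],s["q"].round(3),s["tcp_pos"],s["grip_width"])
data=[([1.06889181e+00,3.59391165e-01,1.51118671e+00,-3.49389545e-05,1.27251662e+00,-1.15072415e-01],[226.10998715,555.21444203,246.97084837],[3.59530331e-04,8.29833170e-01,5.58011062e-01,-6.59466712e-04]),
(s["q"],s["tcp_pos"],s["ee_rot"])]
for q,p,r in data:
    for sg in(1,-1):
        qq=np.array(q)*[1,1,1,sg,1,sg]
        print((fk(qq,[0]*6)[1].inv()*rot(r)).as_matrix().round(2).tolist())
c=camera("top");cv2.imwrite("pics/t2.png",c["frame"][:,:,::-1]);pickle.dump(c,open("t2.pkl","wb"))
crop(c,150,200,290,300,"pics/t2b.png",5)
c=camera("wrist");cv2.imwrite("pics/w4.png",c["frame"][:,:,::-1]);pickle.dump(c,open("w4.pkl","wb"))
E
```

```text
4.05 [ 0.165  0.151  2.043  0.41   0.682 -2.581] [450.27181257 235.69454201 197.70793028] 0.6707680160403984
[[-1.0, -0.0, -0.0], [0.0, -1.0, -0.0], [-0.0, -0.0, 1.0]]
[[-0.97, -0.23, -0.0], [0.23, -0.97, -0.0], [0.0, -0.0, 1.0]]
[[-1.0, -0.0, -0.0], [0.0, -1.0, -0.0], [-0.0, -0.0, 1.0]]
[[0.13, 0.92, 0.38], [-0.92, 0.25, -0.31], [-0.38, -0.31, 0.87]]
```

View pics/t2b.png

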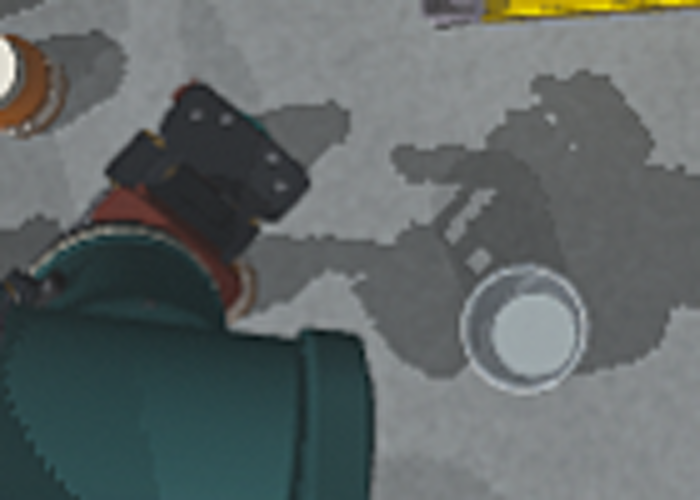

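View pics/w4.png

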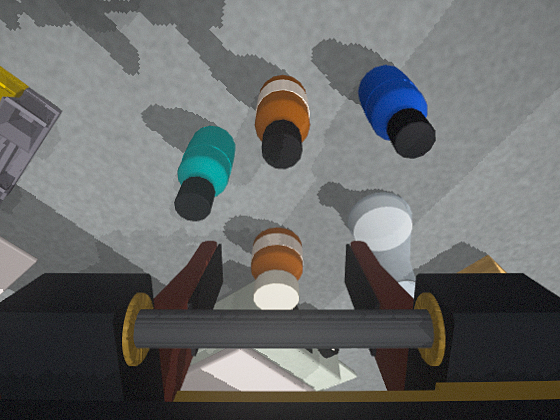

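```bash
cat >> kin.py <<'E'
P=None
def ik(grasp,Rt,q0,p,off=6):
    pt=np.array(grasp)-Rt.apply([0,0,off]);Rm=Rt*R.from_euler('z',np.pi).inv()
    def f(q):
        x,Rr=fk(q,p);return np.r_[(x-pt)/100,(Rm.inv()*Rr).as_rotvec()]
    r=least_squares(f,q0);return r.x,np.abs(r.fun).max()
LO=np.array([-2.97,-1.01,.21,-.96,.2,-2.98]);HI=np.array([2.97,2.36,2.38,4.11,2.71,2.98])
E
python3 - <<'E'
from kin import *
from rig import *
np.set_printoptions(precision=2,suppress=True)
s=state()
data=[([1.06889181e+00,3.59391165e-01,1.51118671e+00,-3.49389545e-05,1.27251662e+00,-1.15072415e-01],[226.11,555.21,246.97]),
([.17,.4,2.17,.76,.37,-2.98],[450.41425668,235.7755226,77.48]),([.1,.14,2.09,.51,.67,-2.73],[443.24,223.48,195.6]),(s["q"],s["tcp_pos"])]
r=least_squares(lambda p:np.concatenate([(fk(q,p)[0]-x)*w for (q,x),w in zip(data,[10,1,1,10])]),[330,50,300,0,300,250],loss='soft_l1')
p=r.x;print(p);print([fk(q,p)[0]-x for q,x in data])
# min-norm ok? fix a1
np.save("p.npy",p)
w=pickle.load(open("w4.pkl","rb"));print("bottle cap wrist",plane(w,[(282,151)],95), "teal",plane(w,[(193,204)],95))
for h in(50,84):
  for fw in(27,35,42):
    for ti in(5,10,15,18,20):
      q,e=ik([445,225,h],target(fw,ti),[.35,.3,2.1,.2,.6,-1.9],p)
      print(h,fw,ti,q,round(e,4),((q>LO)&(q<HI)).all())
E
```

```text
[ 379.9  -215.59  933.94 -206.22  609.4   630.23]
[array([78.56, -0.07, -0.01]), array([ -0.68,   0.73, -44.99]), array([-13.14,  11.69,   0.28]), array([ 0.02, -0.02,  0.02])]
bottle cap wrist [[444.35 227.27  95.  ]] teal [[518.39 220.1   95.  ]]
50 27 5 [ 0.47  0.38  1.93  0.    0.74 -1.57] 0.0 True
50 27 10 [ 0.47  0.35  2.01  0.    0.6  -1.58] 0.0 True
50 27 15 [ 0.47  0.34  2.09  0.    0.45 -1.58] 0.0 True
50 27 18 [ 0.47  0.33  2.15  0.    0.35 -1.58] 0.0 True
50 27 20 [ 0.47  0.33  2.18  0.01  0.28 -1.58] 0.0 True
50 35 5 [ 0.45  0.38  1.93  0.02  0.75 -1.75] 0.0 True
50 35 10 [ 0.43  0.36  2.01  0.06  0.61 -1.8 ] 0.0 True
50 35 15 [ 0.4   0.34  2.09  0.12  0.46 -1.89] 0.0 True
50 35 18 [ 0.38  0.34  2.14  0.2   0.37 -1.98] 0.0 True
50 35 20 [ 0.36  0.34  2.18  0.29  0.3  -2.08] 0.0 True
50 42 5 [ 0.44  0.38  1.93  0.04  0.75 -1.89] 0.0 True
50 42 10 [ 0.39  0.36  2.    0.1   0.62 -1.99] 0.0 True
50 42 15 [ 0.34  0.34  2.08  0.21  0.48 -2.14] 0.0 True
50 42 18 [ 0.3   0.34  2.13  0.33  0.4  -2.29] 0.0 True
50 42 20 [ 0.27  0.34  2.16  0.45  0.36 -2.43] 0.0 True
84 27 5 [ 0.47  0.34  1.91  0.    0.81 -1.57] 0.0 True
84 27 10 [ 0.47  0.31  1.99  0.    0.67 -1.58] 0.0 True
84 27 15 [ 0.47  0.29  2.07  0.    0.52 -1.58] 0.0 True
84 27 18 [ 0.47  0.28  2.12  0.    0.43 -1.58] 0.0 True
84 27 20 [ 0.47  0.28  2.15  0.01  0.36 -1.58] 0.0 True
84 35 5 [ 0.45  0.34  1.9   0.02  0.81 -1.74] 0.0 True
84 35 10 [ 0.43  0.31  1.98  0.05  0.67 -1.79] 0.0 True
84 35 15 [ 0.4   0.29  2.07  0.11  0.53 -1.87] 0.0 True
84 35 18 [ 0.38  0.28  2.12  0.17  0.44 -1.95] 0.0 True
84 35 20 [ 0.36  0.28  2.15  0.23  0.38 -2.02] 0.0 True
84 42 5 [ 0.44  0.34  1.9   0.04  0.81 -1.89] 0.0 True
84 42 10 [ 0.39  0.31  1.98  0.09  0.69 -1.98] 0.0 True
84 42 15 [ 0.34  0.29  2.06  0.19  0.56 -2.11] 0.0 True
84 42 18 [ 0.3   0.29  2.1   0.28  0.48 -2.23] 0.0 True
84 42 20 [ 0.27  0.29  2.14  0.37  0.43 -2.35] 0.0 True
```

```bash
python3 - <<'E'
from kin import *
from rig import *
np.set_printoptions(precision=3,suppress=True)
s=state()
data=[([1.06889181e+00,3.59391165e-01,1.51118671e+00,-3.49389545e-05,1.27251662e+00,-1.15072415e-01],[226.11,555.21,246.97]),
([.17,.4,2.17,.76,.37,-2.98],[450.41425668,235.7755226,77.48]),([.1,.14,2.09,.51,.67,-2.73],[443.24,223.48,195.6]),(s["q"],s["tcp_pos"])]
for elb in(np.pi/2,0):
  for a3 in(0,1):
    def F(v):
      v=v.copy()
      if not a3: v[3]=0
      return np.concatenate([(fk(q,v)[0]-x)/sg for (q,x),sg in zip(data,[.5,4,4,.5])]+[(v-[330,30,400,0,380,250])/300])
    r=least_squares(F,[330,30,400,0,380,250]);p=r.x;print(a3,p,[fk(q,p)[0]-x for q,x in data])
  break
np.save("p.npy",p)
for h in(50,):
  for fw in(27,35,42):
    for ti in(10,15,20):
      q,e=ik([445,225,h],target(fw,ti),[.35,.3,2.1,.2,.6,-1.9],p)
      print(h,fw,ti,q,round(e,4),((q>LO)&(q<HI)).all())
E
```

```text
0 [  18.739 -294.725 1077.636 1362.6    533.849  621.556] [array([ 252.975,  317.75 , 1303.18 ]), array([1234.557,  210.571,  646.458]), array([ 822.514,   92.891, 1075.687]), array([ 791.308,  129.575, 1102.198])]
1 [ 466.38  -174.841  802.499 -183.282  568.469  628.256] [array([ 60.376, -33.209,  -0.6  ]), array([-14.242,  -2.1  , -30.92 ]), array([-9.561, 11.446,  1.602]), array([ 0.503, -0.447,  1.058])]
50 27 10 [ 0.467  0.383  1.99   0.001  0.594 -1.576] 0.0 True
50 27 15 [ 0.467  0.364  2.082  0.003  0.434 -1.578] 0.0 True
50 27 20 [ 0.466  0.36   2.174  0.007  0.258 -1.583] 0.0 True
50 35 10 [ 0.428  0.384  1.988  0.056  0.599 -1.797] 0.0 True
50 35 15 [ 0.399  0.365  2.078  0.127  0.445 -1.89 ] 0.0 True
50 35 20 [ 0.36   0.362  2.168  0.307  0.285 -2.103] 0.0 True
50 42 10 [ 0.395  0.387  1.982  0.101  0.61  -1.987] 0.0 True
50 42 15 [ 0.342  0.369  2.069  0.219  0.47  -2.145] 0.0 True
50 42 20 [ 0.274  0.368  2.154  0.473  0.339 -2.455] 0.0 True
```

```bash
cat >> kin.py <<'E'
_fk=fk
def fk(q,p):
    x,r=_fk(q,p[:6]);return x+R.from_euler('z',q[0]).apply([0,p[6],0]),r
E
python3 - <<'E'
from kin import *
from rig import *
np.set_printoptions(precision=3,suppress=True)
s=state()
data=[([1.06889181e+00,3.59391165e-01,1.51118671e+00,-3.49389545e-05,1.27251662e+00,-1.15072415e-01],[226.11,555.21,246.97]),
([.17,.4,2.17,.76,.37,-2.98],[450.41425668,235.7755226,77.48]),([.1,.14,2.09,.51,.67,-2.73],[443.24,223.48,195.6]),(s["q"],s["tcp_pos"])]
def F(v):
      v=v.copy();v[3]=0;v[1]=0
      return np.concatenate([(fk(q,v)[0]-x)/sg for (q,x),sg in zip(data,[.5,4,4,.5])]+[(v-[330,0,400,0,380,250,60])/300])
r=least_squares(F,[330,0,400,0,380,250,60]);p=r.x;p[1]=p[3]=0;print(p,[fk(q,p)[0]-x for q,x in data])
np.save("p.npy",p)
for h in(50,):
  for fw in(27,35,42):
    for ti in(10,15,20):
      q,e=ik([445,226,h],target(fw,ti),[.35,.3,2.1,.2,.6,-1.9],p)
      print(h,fw,ti,q,round(e,4),((q>LO)&(q<HI)).all())
for ti in (15,20,25,30,35):
  q,e=ik([638,72,60],target(5.4,ti),[.05,.6,1.5,0,.8,-1.5],p);print("place",ti,q,e,((q>LO)&(q<HI)).all())
for ti in (35,40,45,50,55):
  for z in (166,215):
    q,e=ik([673,-23,z],target(5.4,ti),[-.1,.6,1.5,0,.8,-1.5],p);print("stack",ti,z,q,e,((q>LO)&(q<HI)).all())
  q,e=ik([438,-375,160],target(-9,ti),[-.9,.6,1.5,0,.8,-2],p);print("pickH",ti,q,e,((q>LO)&(q<HI)).all())
E
```

```text
[-12.149   0.    707.168   0.    359.62  299.464  76.179] [array([-8.15 ,  0.287, -2.795]), array([ 71.028,   6.722, -18.019]), array([  6.842, -10.521,   0.177]), array([ 5.521, -6.202,  3.074])]
50 27 10 [ 0.298  0.351  2.213  0.076  0.407 -1.811] 0.0 True
50 27 15 [ 0.287  0.334  2.28   0.176  0.274 -1.918] 0.0 True
50 27 20 [ 0.275  0.324  2.35   0.495  0.141 -2.246] 0.0 False
50 35 10 [ 0.282  0.351  2.211  0.139  0.417 -2.022] 0.0 True
50 35 15 [ 0.262  0.335  2.278  0.31   0.295 -2.206] 0.0 True
50 35 20 [ 0.239  0.325  2.348  0.725  0.188 -2.638] 0.0 False
50 42 10 [ 0.268  0.353  2.208  0.187  0.431 -2.2  ] 0.0 True
50 42 15 [ 0.24   0.338  2.273  0.396  0.323 -2.427] 0.0 True
50 42 20 [ 0.21   0.328  2.341  0.806  0.239 -2.859] 0.0 True
place 15 [-0.021  0.462  1.94   0.064  0.48  -1.739] 1.2323653209023178e-11 True
place 20 [-0.026  0.446  2.012  0.124  0.339 -1.801] 3.4106051316484808e-15 True
place 25 [-0.032  0.435  2.085  0.278  0.196 -1.958] 9.903544651024276e-13 False
place 30 [-0.038  0.43   2.159  1.114  0.074 -2.799] 6.963318810448982e-15 False
place 35 [-0.045  0
[... 623 characters left out ...]
.1368683772161603e-15 False
stack 45 215 [-0.261  0.265  2.034  1.232  0.264 -3.048] 3.4106051316484808e-15 False
pickH 45 [-1.176  0.275  2.245  1.39   0.659 -3.769] 9.947598300641403e-14 False
stack 50 166 [-0.275  0.33   2.2   -0.908 -0.358 -0.939] 1.1368683772161603e-15 False
stack 50 215 [-0.275  0.266  2.108 -1.331 -0.289 -0.494] 2.2737367544323206e-15 False
pickH 50 [-1.215  0.293  2.309  1.559  0.731 -3.977] 3.581135388230905e-14 False
stack 55 166 [-0.289  0.347  2.273 -0.688 -0.503 -1.174] 1.0220446711173281e-12 False
stack 55 215 [-0.289  0.275  2.181 -0.938 -0.39  -0.898] 1.1368683772161603e-15 False
pickH 55 [-1.253  0.32   2.372  1.692  0.824 -4.158] 7.398739398922771e-12 False
```

```bash
cat >> kin.py <<'E'
import json
def rec(s):
    open("dat.txt","a").write(json.dumps([list(map(float,s[k])) for k in("q","tcp_pos","ee_rot")])+"\n")
E
python3 - <<'E'
from kin import *
from rig import *
rec(dict(q=[1.06889181e+00,3.59391165e-01,1.51118671e+00,-3.49389545e-05,1.27251662e+00,-1.15072415e-01],tcp_pos=[226.11,555.21,246.97],ee_rot=[3.59530331e-04,8.29833170e-01,5.58011062e-01,-6.59466712e-04]))
s=state();rec(s)
move(s,[445,226.5,170],target(35,12))
E
```

```text
d cm [-0.22 -1.73  1.41] rv [ 0.183  -0.0796  0.2654] deg 19.0 tcp [444.  225.8 175.9]
```

>>> {"name": "arm_command", "arguments": {
  "moves": [
    {"dx": -0.22, "dy": -1.73, "dz": 1.41, "rx": 0.183, "ry": -0.08, "rz": 0.265, "hand": 0.35},
    {"dx": -0.22, "dy": -1.73, "dz": 1.41, "rx": 0.183, "ry": -0.08, "rz": 0.265, "hand": 0.35},
    {"dx": -0.22, "dy": -1.73, "dz": 1.41, "rx": 0.183, "ry": -0.08, "rz": 0.265, "hand": 0.35},
    {"dx": -0.22, "dy": -1.73, "dz": 1.41, "rx": 0.183, "ry": -0.08, "rz": 0.265, "hand": 0.35}
  ]
}}

```text
t: 4.65
tcp_pos: [443.0, 226.1, 174.1]
ee_rot: [0.047, 0.459, 0.883, 0.092]
wrist_force: [0.2, 0.1, -0.4]
grip_width: 0.677
```

```bash
python3 - <<'E'
from kin import *
from rig import *
np.set_printoptions(precision=3,suppress=True)
s=state();rec(s);print(s["t"],s["q"],s["tcp_pos"])
D=[json.loads(l) for l in open("dat.txt")]
D+= [([.17,.4,2.17,.76,.37,-2.98],[450.41425668,235.7755226,77.48],0),([.1,.14,2.09,.51,.67,-2.73],[443.24,223.48,195.6],0)]
W=[.5]*(len(D)-2)+[3,3]
def fk2(q,v):
    d1,a1,l1,a2,d4,a3,l2,l5,a5,d6=v
    A=R.from_euler('z',q[0]);x=A.apply([a1,l1,d1])
    B=A*R.from_euler('y',q[1]);x=x+B.apply([0,0,a2])
    C=B*R.from_euler('y',q[2]);x=x+C.apply([a3,l2*0,d4])
    E=C*R.from_euler('z',q[3]);x=x+E.apply([0,l5,0]);
    G=E*R.from_euler('y',q[4]);x=x+G.apply([a5,0,d6]);return x
v0=np.array([330,0,0,400,380,0,0,0,0,250.])
F=lambda v:np.concatenate([(fk2(q,v)-x)/w for (q,x,_),w in zip(D,W)]+[(v-v0)/[200,60,100,100,100,60,1,100,100,100]])
best=min((least_squares(F,v0*np.random.default_rng(i).uniform(.7,1.3,10)+0) for i in range(5)),key=lambda r:r.cost)
print(best.cost,best.x);print([fk2(q,best.x)-x for q,x,_ in D])
w=camera("wrist");pickle.dump(w,open("w5.pkl","wb"));cv2.imwrite("pics/w5.png",w["frame"][:,:,::-1])
s=state();move(s,[445,226.5,51],target(35,12))
print(proj(w,[[445,226.5,95]]))
E
```

```text
4.65 [ 0.284  0.213  1.97   0.097  0.766 -1.962] [443.044 226.116 174.082]
5.825203117516725 [255.383  11.853  66.385 610.603 427.988 110.486  -0.      2.577   6.862
 348.102]
[array([-0.068,  0.011, -0.034]), array([ 0.114, -0.077,  0.111]), array([-0.029, -0.033, -0.004]), array([-1.023,  3.078, -1.195]), array([-0.837, -1.417, -1.416])]
d cm [-0.08 -2.34 11.51] rv [-0.002 -0.001  0.002] deg 0.2 tcp [444.  225.8  56.9]
[[282.223 207.847]]
```

View pics/w5.png

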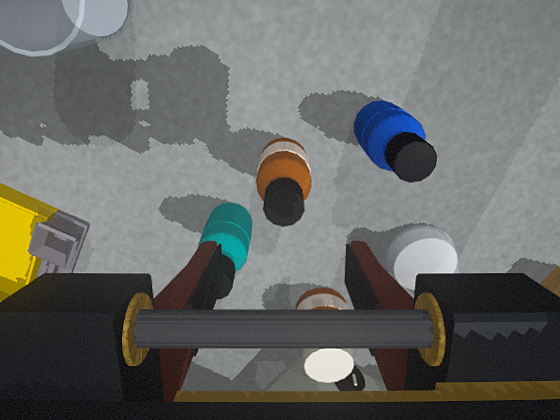

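The fit is now good, with a 66 mm lateral shoulder offset. The cap shows at (283,207), as predicted. Next I'll check feasibility of the planned poses.

```bash
cat >> kin.py <<'E'
PV=np.array([255.383,11.853,66.385,610.603,427.988,110.486,0,2.577,6.862,348.102])
def fk(q,v):
    d1,a1,l1,a2,d4,a3,l2,l5,a5,d6=v
    A=R.from_euler('z',q[0]);x=A.apply([a1,l1,d1])
    B=A*R.from_euler('y',q[1]);x=x+B.apply([0,0,a2])
    C=B*R.from_euler('y',q[2]);x=x+C.apply([a3,0,d4])
    E=C*R.from_euler('z',q[3]);x=x+E.apply([0,l5,0])
    G=E*R.from_euler('y',q[4]);x=x+G.apply([a5,0,d6]);return x,G*R.from_euler('z',q[5])
def chk(n,g,T,q0=(.1,.3,2.,.2,.6,-1.9)):
    q,e=ik(g,T,q0,PV);bad=[i+1 for i in range(6) if not LO[i]+.03<q[i]<HI[i]-.03]
    print(n,q.round(2),"" if e<1e-4 else "ERR%.3f"%e,"BAD",bad);return q
E
python3 - <<'E'
from kin import *
for fw,ti in((35,12),(30,15),(35,15),(35,18),(42,15)): chk(("pick",fw,ti),[445,226.5,51],target(fw,ti))
for ti in (12,15,18,20,25,30):
  for fw in (-10,5.4,20): chk(("place",fw,ti),[638,72,57],target(fw,ti))
for ti in (25,30,35,40,45):
  chk(("stack166",ti),[673,-23,166],target(5.4,ti));chk(("stack215",ti),[673,-23,215],target(5.4,ti))
  chk(("front",ti),[480,-40,260],target(5.4,ti))
  chk(("pickH",ti),[438,-375,160],target(-9,ti),(-.8,.3,2,.2,.6,-2.5))
E
```

```text
('pick', 35, 12) [ 0.28  0.43  2.09  0.16  0.43 -2.04]  BAD []
('pick', 30, 15) [ 0.29  0.42  2.13  0.18  0.34 -1.98]  BAD []
('pick', 35, 15) [ 0.27  0.42  2.13  0.26  0.35 -2.15]  BAD []
('pick', 35, 18) [ 0.25  0.42  2.17  0.42  0.27 -2.32]  BAD []
('pick', 42, 15) [ 0.24  0.43  2.12  0.34  0.38 -2.37]  BAD []
('place', -10, 12) [ 0.03  0.55  1.76 -0.07  0.63 -1.31]  BAD []
('place', 5.4, 12) [-0.01  0.55  1.77  0.04  0.62 -1.7 ]  BAD []
('place', 20, 12) [-0.04  0.55  1.76  0.13  0.64 -2.06]  BAD []
('place', -10, 15) [ 0.04  0.54  1.8  -0.1   0.55 -1.28]  BAD []
('place', 5.4, 15) [-0.01  0.54  1.81  0.05  0.53 -1.72]  BAD []
('place', 20, 15) [-0.05  0.54  1.8   0.19  0.56 -2.12]  BAD []
('place', -10, 18) [ 0.04  0.53  1.84 -0.15  0.46 -1.23]  BAD []
('place', 5.4, 18) [-0.01  0.53  1.85  0.08  0.45 -1.74]  BAD []
('place', 20, 18) [-0.07  0.53  1.85  0.27  0.49 -2.21]  BAD []
('place', -10, 20) [ 0.05  0.53  1.87 -0.19  0.41 -1.18]  BAD []
('place', 5.4, 20) [-0.02  0.53  1.88  0.1   0.39 -1.77]  BAD []
('place', 20, 20) [-0.08  0.53  1.88  0.34  0.44 -2.28]  BAD []
('place',
[... 919 characters left out ...]
.31 -2.49]  BAD []
('stack215', 35) [-0.24  0.28  1.89  0.48  0.42 -2.29]  BAD []
('front', 35) [-0.46 -0.07  2.18  0.59  0.58 -2.55]  BAD []
('pickH', 35) [-1.14  0.32  2.07  0.97  0.62 -3.33]  BAD [6]
('stack166', 40) [-0.26  0.37  2.02  1.23  0.24 -3.07]  BAD [6]
('stack215', 40) [-0.26  0.28  1.97  0.8   0.32 -2.62]  BAD []
('front', 40) [-0.52 -0.08  2.25  0.84  0.52 -2.83]  BAD []
('pickH', 40) [-1.19  0.34  2.13  1.19  0.64 -3.59]  BAD [6]
('stack166', 45) [-0.28  0.39  2.1   1.92  0.28 -3.78]  BAD [6]
('stack215', 45) [-0.28  0.29  2.04  1.37  0.27 -3.21]  BAD [6]
('front', 45) [-0.58 -0.07  2.33  1.15  0.5  -3.18]  BAD [6]
('pickH', 45) [-1.24  0.38  2.18  1.39  0.69 -3.83]  BAD [6]
```

```bash
python3 - <<'E'
from kin import *
from rig import *
t=pickle.load(open("c0.pkl","rb"))["top"]
crop(t,180,120,400,165,"pics/shelf.png",3.6)
print(plane(t,[(230,152),(350,155),(280,153)],370))
move(state(),[445,226.5,51],target(35,15))
for y in(-140,-180): 
  for ti in (20,35):chk(("bench",y,ti),[480,y,160],target(5.4,ti)); 
chk("pickH20",[438,-375,160],target(-9,20),(-.8,.3,2,.2,.6,-2.5))
E
```

```text
[[ 629.5634051    85.74755423  370.        ]
 [ 629.22798753 -148.42627474  370.        ]
 [ 629.79905728  -11.96599066  370.        ]]
d cm [-0.08 -2.37 11.51] rv [-0.0548 -0.0013  0.0015] deg 3.1 tcp [443.7 225.6  56.8]
('bench', -140, 20) [-0.58  0.2   2.07  0.37  0.63 -2.52]  BAD []
('bench', -140, 35) [-0.75  0.21  2.27  1.13  0.49 -3.39]  BAD [6]
('bench', -180, 20) [-0.66  0.22  2.04  0.39  0.66 -2.62]  BAD []
('bench', -180, 35) [-0.84  0.23  2.23  1.07  0.55 -3.41]  BAD [6]
pickH20 [-0.99  0.31  1.89  0.39  0.73 -2.67]  BAD []
```

View pics/shelf.png

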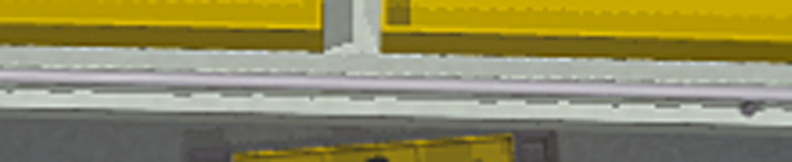

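Shelf front edge measures x≈630, which is consistent with the notes. I'll descend on the bottle with a 15° lean.

>>> {"name": "arm_command", "arguments": {
  "moves": [
    {"dx": -0.08, "dy": -0.8, "dz": 4, "rx": -0.055, "ry": 0, "rz": 0, "hand": 0.35},
    {"dx": -0.08, "dy": -1.6, "dz": 8, "rx": -0.055, "ry": 0, "rz": 0, "hand": 0.35},
    {"dx": -0.08, "dy": -2.1, "dz": 10.2, "rx": -0.055, "ry": 0, "rz": 0, "hand": 0.35},
    {"dx": -0.08, "dy": -2.37, "dz": 11.5, "rx": -0.055, "ry": 0, "rz": 0, "hand": 0.35},
    {"dx": -0.08, "dy": -2.37, "dz": 11.5, "rx": -0.055, "ry": 0, "rz": 0, "hand": 0.35},
    {"dx": -0.08, "dy": -2.37, "dz": 11.5, "rx": -0.055, "ry": 0, "rz": 0, "hand": 0.35}
  ],
  "squeeze": 15
}}

```text
t: 5.45
tcp_pos: [443.7, 225.4, 57.0]
ee_rot: [0.06, 0.457, 0.88, 0.116]
wrist_force: [0.2, 0.4, 0.3]
grip_width: 0.675
```

```bash
python3 - <<'E'
from kin import *
from rig import *
s=state();rec(s);print(s["t"],s["q"].round(2),s["wrist_force"].round(1))
w=camera("wrist");cv2.imwrite("pics/w6.png",w["frame"][:,:,::-1])
s=state();move(s,[445,226.5,51],target(35,15))
E
```

```text
5.45 [ 0.27  0.42  2.12  0.26  0.36 -2.15] [0.2 0.4 0.3]
d cm [ 0.02 -0.03  0.05] rv [ 0.0009 -0.001   0.0015] deg 0.1 tcp [443.7 225.6  56.8]
```

View pics/w6.png

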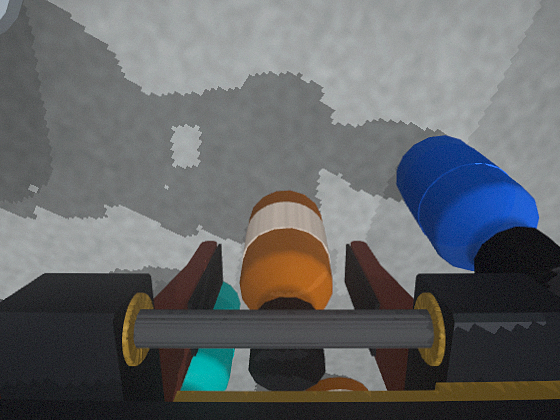

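The bottle is between the fingers with no contact, so I'll close and lift.

>>> {"name": "arm_command", "arguments": {
  "moves": [
    {"dx": 0, "dy": 0, "dz": 0, "rx": 0, "ry": 0, "rz": 0, "hand": 0.1},
    {"dx": 0, "dy": 0, "dz": 0, "rx": 0, "ry": 0, "rz": 0, "hand": -0.05},
    {"dx": 0, "dy": 0, "dz": 0, "rx": 0, "ry": 0, "rz": 0, "hand": -0.2},
    {"dx": 0, "dy": 0, "dz": 0, "rx": 0, "ry": 0, "rz": 0, "hand": -0.3},
    {"dx": 0, "dy": 0, "dz": 0, "rx": 0, "ry": 0, "rz": 0, "hand": -0.3},
    {"dx": 0, "dy": 0, "dz": 0, "rx": 0, "ry": 0, "rz": 0, "hand": -0.3},
    {"dx": 0, "dy": 0.26, "dz": -0.97, "rx": 0, "ry": 0, "rz": 0, "hand": -0.3},
    {"dx": 0, "dy": 0.78, "dz": -2.9, "rx": 0, "ry": 0, "rz": 0, "hand": -0.3},
    {"dx": 0, "dy": 1.6, "dz": -5.8, "rx": 0, "ry": 0, "rz": 0, "hand": -0.3},
    {"dx": 0, "dy": 2.6, "dz": -9.6, "rx": 0, "ry": 0, "rz": 0, "hand": -0.3},
    {"dx": 0, "dy": 3.1, "dz": -11.6, "rx": 0, "ry": 0, "rz": 0, "hand": -0.3}
  ],
  "squeeze": 18
}}

```text
t: 6.88
tcp_pos: [444.3, 225.3, 179.7]
ee_rot: [0.061, 0.457, 0.88, 0.117]
wrist_force: [1.4, -0.2, -1.0]
grip_width: 0.449
```

```bash
python3 - <<'E'
from kin import *
from rig import *
s=state();rec(s);print(s["t"],s["q"].round(2),s["wrist_force"].round(1),s["grip_width"]*88)
w=camera("wrist");cv2.imwrite("pics/w7.png",w["frame"][:,:,::-1])
w=camera("scene");crop(w,300,200,480,340,"pics/s7.png",4)
s=state();move(s,[520,100,180],target(5.4,15))
move(s,[560,82,150],target(5.4,15))
E
```

```text
6.875 [ 0.27  0.19  2.01  0.14  0.7  -2.01] [ 1.4 -0.2 -1. ] 39.51775723770402
d cm [-14.5   -1.05  -0.86] rv [ 0.0057 -0.1342  0.5006] deg 29.7 tcp [518.5  99.9 185.8]
d cm [-18.27   0.31   2.63] rv [ 0.0057 -0.1342  0.5006] deg 29.7 tcp [558.5  81.9 155.8]
```

View pics/w7.png

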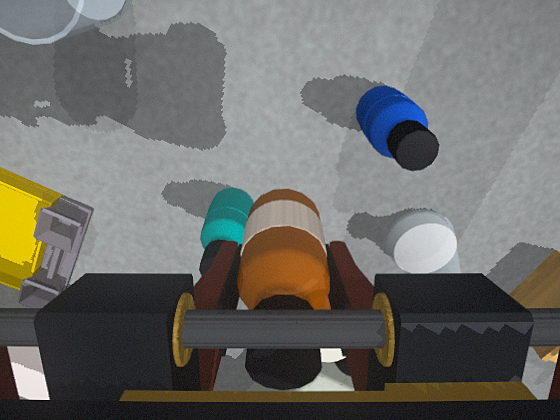

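View pics/s7.png

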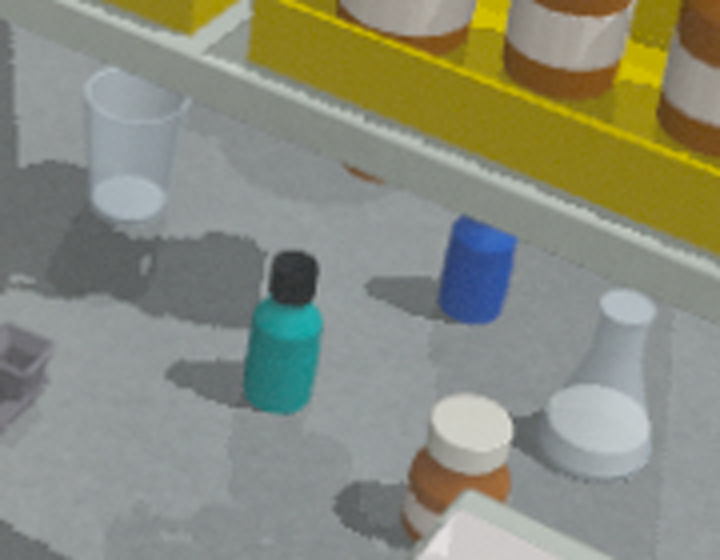

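Bottle is held at width 39.5 mm, and teal and blue still stand. Next I'll carry it to the front of the tray.

```bash
python3 - <<'E'
from kin import *
from rig import *
move(state(),[530,78,180],target(5.4,15))
E
```

```text
d cm [-16.87  -1.49  -0.98] rv [ 0.0057 -0.1342  0.5006] deg 29.7 tcp [528.5  77.9 185.8]
```

>>> {"name": "arm_command", "arguments": {
  "moves": [
    {"dx": -3.4, "dy": -0.3, "dz": -0.2, "rx": 0.001, "ry": -0.027, "rz": 0.1, "hand": -0.3},
    {"dx": -6.8, "dy": -0.6, "dz": -0.4, "rx": 0.002, "ry": -0.054, "rz": 0.2, "hand": -0.3},
    {"dx": -10.2, "dy": -0.9, "dz": -0.6, "rx": 0.003, "ry": -0.08, "rz": 0.3, "hand": -0.3},
    {"dx": -13.6, "dy": -1.2, "dz": -0.8, "rx": 0.004, "ry": -0.107, "rz": 0.4, "hand": -0.3},
    {"dx": -16.87, "dy": -1.49, "dz": -0.98, "rx": 0.006, "ry": -0.134, "rz": 0.5, "hand": -0.3},
    {"dx": -16.87, "dy": -1.49, "dz": -0.98, "rx": 0.006, "ry": -0.134, "rz": 0.5, "hand": -0.3},
    {"dx": -16.87, "dy": -1.49, "dz": -0.98, "rx": 0.006, "ry": -0.134, "rz": 0.5, "hand": -0.3}
  ]
}}

```text
t: 7.85
tcp_pos: [527.0, 78.2, 184.7]
ee_rot: [0.087, 0.667, 0.734, 0.096]
wrist_force: [0.2, 0.8, -1.1]
grip_width: 0.452
```

```bash
python3 - <<'E'
from kin import *
from rig import *
s=state();rec(s);print(s["t"],s["q"].round(2),s["wrist_force"].round(1),s["grip_width"]*88,s["tcp_pos"])
w=camera("wrist");cv2.imwrite("pics/w8.png",w["frame"][:,:,::-1]);pickle.dump(w,open("w8.pkl","wb"))
w=camera("scene");crop(w,180,200,360,335,"pics/s8.png",4.4);pickle.dump(w,open("s8.pkl","wb"))
E
```

```text
7.85 [ 0.    0.23  1.93  0.04  0.73 -1.69] [ 0.2  0.8 -1.1] 39.780630951216565 [527.04691174  78.21128564 184.7170639 ]
```

View pics/w8.png

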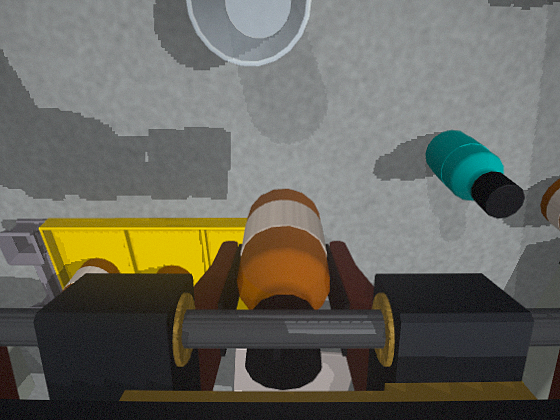

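View pics/s8.png

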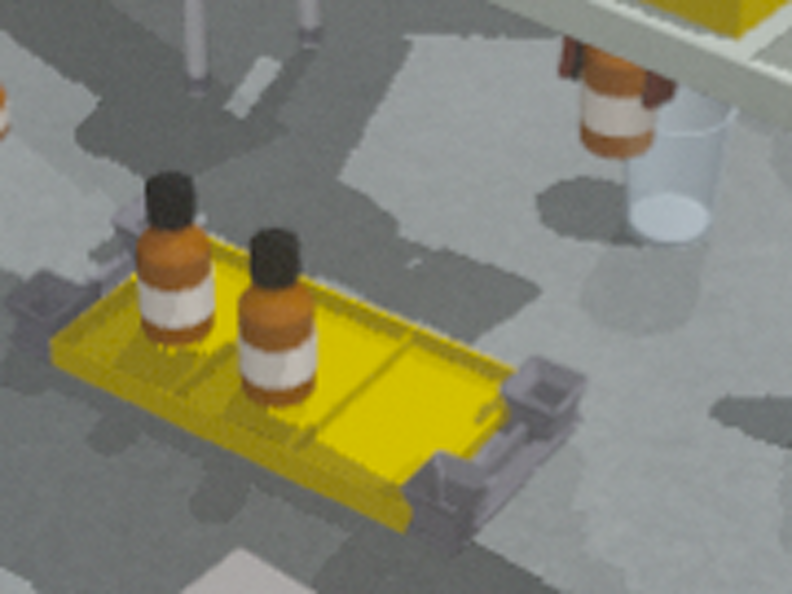

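```bash
python3 - <<'E'
from kin import *
w=pickle.load(open("w8.pkl","rb"))
np.set_printoptions(precision=1,suppress=True)
crop(w,0,200,260,300,"pics/w8c.png",3)
print(plane(w,[(40,226),(240,220),(206,230),(129,231),(18,245)],18))
C=np.array([673,-23]);y=np.radians(5.4)
for l in((-58,38),(-58,-38),(-61,-115),(-45,-130),(-28,76)):
  print(l,C+[l[0]*np.cos(y)-l[1]*np.sin(y),l[0]*np.sin(y)+l[1]*np.cos(y)])
E
```

```text
[[ 622.5 -140.7   18. ]
 [ 598.1   44.9   18. ]
 [ 611.9   13.9   18. ]
 [ 620.   -57.8   18. ]
 [ 646.8 -167.5   18. ]]
(-58, 38) [611.7   9.4]
(-58, -38) [618.8 -66.3]
(-61, -115) [ 623.1 -143.2]
(-45, -130) [ 640.4 -156.7]
(-28, 76) [638.  50.]
```

View pics/w8c.png

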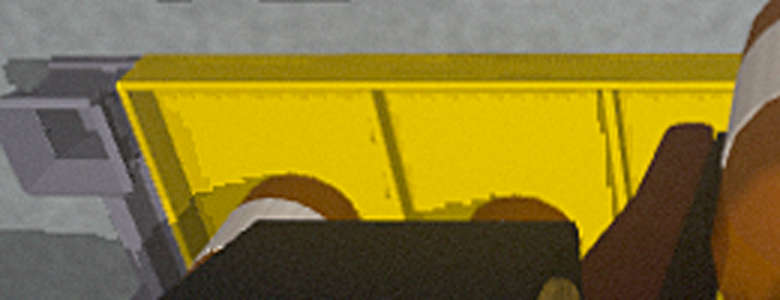

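The wrist view agrees with the tray pose of centre (673,-23), yaw 5.4°. The bottle target is world (638,50).

```bash
python3 - <<'E'
from kin import *
from rig import *
s=state()
for g in([590,56,120],[638,50,100],[638,50,66],[638,50,57]): move(s,g,target(5.4,15))
E
```

```text
d cm [-2.85  4.17  7.24] rv [-0.0021 -0.0009  0.0019] deg 0.2 tcp [588.5  55.9 125.8]
d cm [-3.91  8.21 10.38] rv [-0.0021 -0.0009  0.0019] deg 0.2 tcp [636.5  49.9 105.8]
d cm [-3.91  7.34 13.67] rv [-0.0021 -0.0009  0.0019] deg 0.2 tcp [636.5  49.9  71.8]
d cm [-3.91  7.11 14.54] rv [-0.0021 -0.0009  0.0019] deg 0.2 tcp [636.5  49.9  62.8]
```

>>> {"name": "arm_command", "arguments": {
  "moves": [
    {"dx": -1.5, "dy": 2.1, "dz": 3.6, "rx": 0, "ry": 0, "rz": 0, "hand": -0.3},
    {"dx": -2.85, "dy": 4.17, "dz": 7.2, "rx": 0, "ry": 0, "rz": 0, "hand": -0.3},
    {"dx": -3.4, "dy": 6.2, "dz": 8.8, "rx": 0, "ry": 0, "rz": 0, "hand": -0.3},
    {"dx": -3.9, "dy": 8.2, "dz": 10.4, "rx": 0, "ry": 0, "rz": 0, "hand": -0.3},
    {"dx": -3.9, "dy": 8.2, "dz": 10.4, "rx": 0, "ry": 0, "rz": 0, "hand": -0.3},
    {"dx": -3.9, "dy": 7.75, "dz": 12.0, "rx": 0, "ry": 0, "rz": 0, "hand": -0.3},
    {"dx": -3.9, "dy": 7.34, "dz": 13.6, "rx": 0, "ry": 0, "rz": 0, "hand": -0.3},
    {"dx": -3.9, "dy": 7.34, "dz": 13.6, "rx": 0, "ry": 0, "rz": 0, "hand": -0.3}
  ]
}}

```text
t: 8.95
tcp_pos: [633.8, 50.3, 70.4]
ee_rot: [0.085, 0.667, 0.734, 0.095]
wrist_force: [-0.1, 0.1, -0.2]
grip_width: 0.451
```

```bash
python3 - <<'E'
from kin import *
from rig import *
s=state();rec(s);print(s["t"],s["q"].round(2),s["wrist_force"].round(1),s["grip_width"]*88,s["tcp_pos"])
w=camera("wrist");cv2.imwrite("pics/w9.png",w["frame"][:,:,::-1])
w=camera("scene");crop(w,180,200,360,335,"pics/s9.png",4.4);pickle.dump(w,open("s9.pkl","wb"))
for z in(57,54): move(state(),[638,50,z],target(5.4,15))
E
```

```text
8.95 [-0.05  0.52  1.81  0.07  0.56 -1.77] [-0.1  0.1 -0.2] 39.65111059552714 [633.84805743  50.28103012  70.38963069]
d cm [-0.03 -0.16  0.92] rv [-0.0031 -0.0011  0.002 ] deg 0.2 tcp [636.5  49.9  62.8]
d cm [-0.03 -0.24  1.21] rv [-0.0031 -0.0011  0.002 ] deg 0.2 tcp [636.5  49.9  59.8]
```

View pics/w9.png

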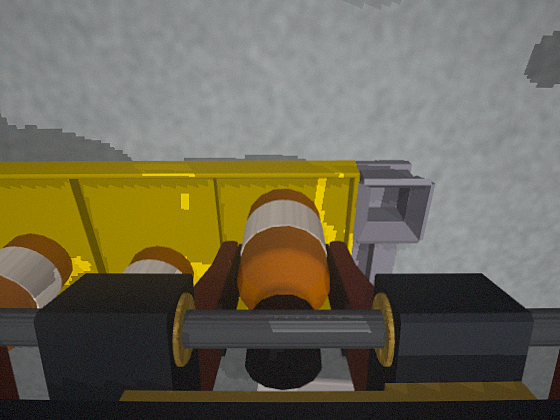

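View pics/s9.png

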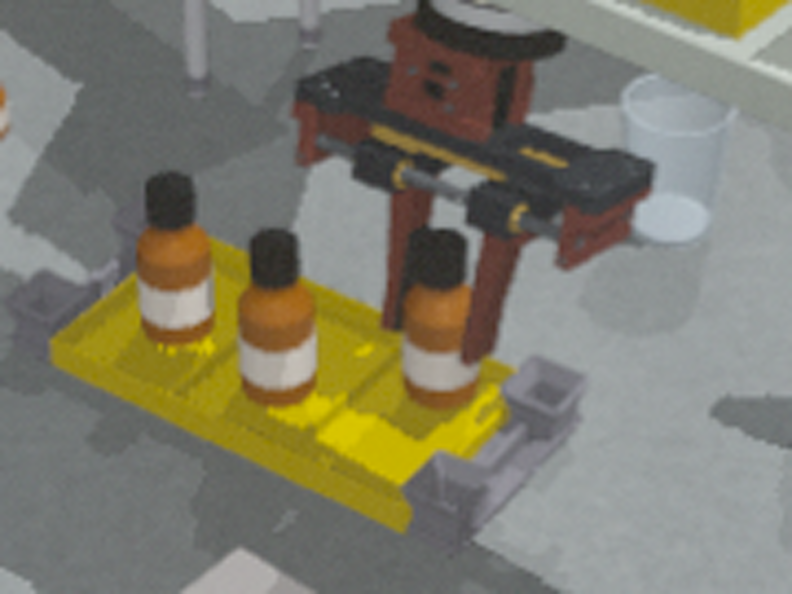

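>>> {"name": "arm_command", "arguments": {
  "moves": [
    {"dx": 0, "dy": -0.05, "dz": 0.3, "rx": 0, "ry": 0, "rz": 0, "hand": -0.3},
    {"dx": 0, "dy": -0.1, "dz": 0.5, "rx": 0, "ry": 0, "rz": 0, "hand": -0.3},
    {"dx": 0, "dy": -0.15, "dz": 0.7, "rx": 0, "ry": 0, "rz": 0, "hand": -0.3},
    {"dx": 0, "dy": -0.18, "dz": 0.82, "rx": 0, "ry": 0, "rz": 0, "hand": -0.3},
    {"dx": 0, "dy": -0.18, "dz": 0.82, "rx": 0, "ry": 0, "rz": 0, "hand": -0.3}
  ]
}}

```text
t: 9.68
tcp_pos: [636.0, 50.1, 63.9]
ee_rot: [0.087, 0.667, 0.734, 0.096]
wrist_force: [-1.3, 0.4, 1.8]
grip_width: 0.454
```

```bash
python3 - <<'E'
from kin import *
from rig import *
s=state();rec(s);print(s["t"],s["wrist_force"].round(1),s["grip_width"]*88,s["tcp_pos"])
E
```

```text
9.675 [-1.3  0.4  1.8] 39.924640661569214 [636.04745474  50.09250945  63.88834338]
```

>>> {"name": "arm_command", "arguments": {
  "moves": [
    {"dx": 0, "dy": -0.02, "dz": 0.08, "rx": 0, "ry": 0, "rz": 0, "hand": -0.3},
    {"dx": 0, "dy": -0.02, "dz": 0.08, "rx": 0, "ry": 0, "rz": 0, "hand": -0.3},
    {"dx": 0, "dy": -0.02, "dz": 0.08, "rx": 0, "ry": 0, "rz": 0, "hand": -0.02},
    {"dx": 0, "dy": -0.02, "dz": 0.08, "rx": 0, "ry": 0, "rz": 0, "hand": 0.1},
    {"dx": 0, "dy": -0.02, "dz": 0.08, "rx": 0, "ry": 0, "rz": 0, "hand": 0.25},
    {"dx": 0, "dy": -0.02, "dz": 0.08, "rx": 0, "ry": 0, "rz": 0, "hand": 0.25},
    {"dx": 0, "dy": 0, "dz": -1.5, "rx": 0, "ry": 0, "rz": 0, "hand": 0.25},
    {"dx": 0, "dy": 0, "dz": -4, "rx": 0, "ry": 0, "rz": 0, "hand": 0.25},
    {"dx": 0, "dy": -2, "dz": -8, "rx": 0, "ry": 0, "rz": 0, "hand": 0.25},
    {"dx": 0, "dy": -5, "dz": -12, "rx": 0, "ry": 0, "rz": 0, "hand": 0.25},
    {"dx": 0, "dy": -9, "dz": -15, "rx": 0, "ry": 0, "rz": 0, "hand": 0.25},
    {"dx": 0, "dy": -13, "dz": -18, "rx": 0, "ry": 0, "rz": 0, "hand": 0.25},
    {"dx": 0, "dy": -13, "dz": -18, "rx": 0, "ry": 0, "rz": 0, "hand": 0.25}
  ]
}}

```text
t: 11.3
tcp_pos: [462.1, 33.6, 206.1]
ee_rot: [0.087, 0.667, 0.734, 0.096]
wrist_force: [0.9, 0.0, -0.1]
grip_width: 0.627
```

```bash
python3 - <<'E'
from kin import *
from rig import *
s=state();rec(s);print(s["t"],s["wrist_force"].round(1),s["grip_width"]*88,s["tcp_pos"],s["q"].round(2))
w=camera("wrist");cv2.imwrite("pics/w10.png",w["frame"][:,:,::-1]);pickle.dump(w,open("w10.pkl","wb"))
w=camera("scene");crop(w,180,200,360,335,"pics/s10.png",4.4);pickle.dump(w,open("s10.pkl","wb"))
E
```

```text
11.3 [ 0.9  0.  -0.1] 55.15183408811071 [462.05032663  33.60066297 206.08439991] [-0.12  0.09  2.04  0.08  0.76 -1.84]
```

View pics/w10.png

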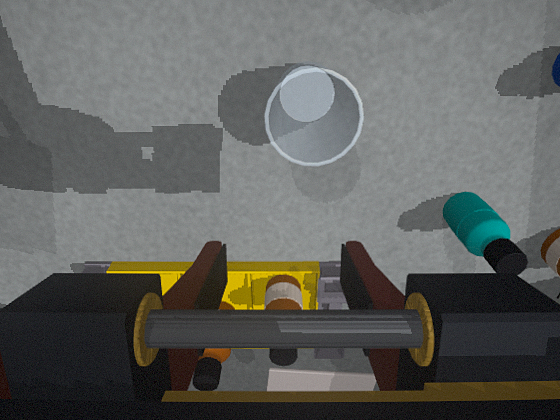

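View pics/s10.png

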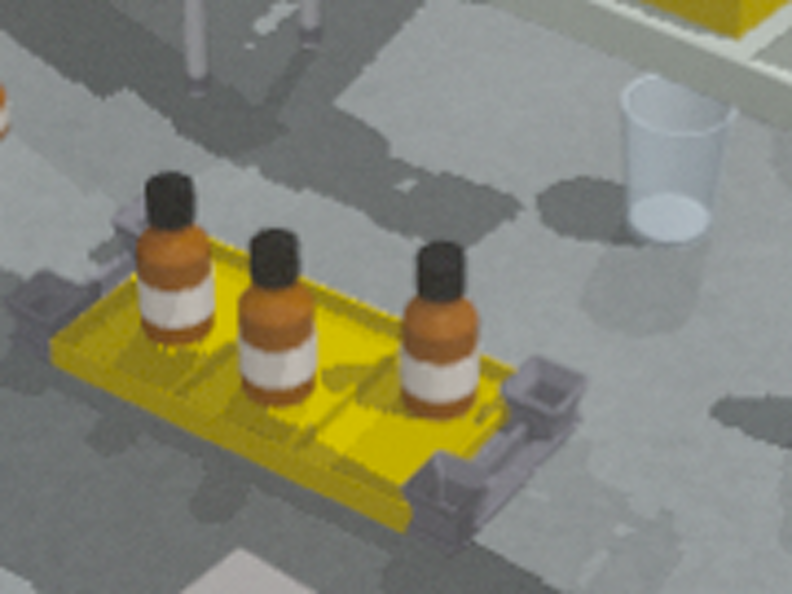

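The bottle stands upright in the +y compartment and is released. Now I'll plan the handle: which lean and wrist configuration suits both pick and stack.

```bash
python3 - <<'E'
from kin import *
rows=[json.loads(l) for l in open("dat.txt")]
print(max(np.abs(fk(q,PV)[0]-x).max() for q,x,_ in rows))
print("large lean")
for ti in(45,50,55,60,65):
  chk(("pickH",ti),[438,-375,160],target(-9,ti),(-1.1,.3,2.1,1.6,.7,2.3))
  chk(("stack166",ti),[673,-23,166],target(5.4,ti),(-.3,.3,2.1,2,.4,2.3))
  chk(("stack205",ti),[673,-23,205],target(5.4,ti),(-.3,.3,2.1,2,.4,2.3))
  chk(("front",ti),[480,-40,230],target(5.4,ti),(-.3,.3,2.1,2,.4,2.3))
print("temp")
for pos in((480,-150),(520,-170),(520,-220)):
 for yaw in(-40,-30,-20,-10):
  for ti in(20,35): chk((pos,yaw,ti),[*pos,160],target(yaw,ti),(-.6,.2,2.1,.4,.6,-2.3))
E
```

```text
1.6711032724550705
large lean
('pickH', 45) [-1.24  0.38  2.18  1.39  0.69  2.45]  BAD []
('stack166', 45) [-0.28  0.39  2.1   1.92  0.28  2.51]  BAD []
('stack205', 45) [-0.28  0.31  2.06  1.48  0.26  2.96]  BAD [6]
('front', 45) [-0.58  0.01  2.38  1.4   0.46  2.82]  BAD [3]
('pickH', 50) [-1.29  0.42  2.23  1.55  0.77  2.23]  BAD []
('stack166', 50) [-0.29  0.43  2.16  2.32  0.4   2.09]  BAD []
('stack205', 50) [-0.3   0.34  2.13  2.05  0.33  2.38]  BAD []
('front', 50) [-0.63  0.06  2.46  1.75  0.54  2.42]  BAD [3]
('pickH', 55) [-1.34  0.49  2.27  1.67  0.86  2.04]  BAD []
('stack166', 55) [-0.31  0.48  2.22  2.51  0.57  1.89]  BAD []
('stack205', 55) [-0.31  0.38  2.19  2.36  0.47  2.05]  BAD []
('front', 55) [-0.69  0.14  2.54  2.    0.69  2.08]  BAD [3]
('pickH', 60) [-1.38  0.56  2.31  1.76  0.97  1.88]  BAD []
('stack166', 60) [-0.32  0.54  2.27  2.61  0.75  1.76]  BAD []
('stack205', 60) [-0.32  0.44  2.24  2.52  0.64  1.87]  BAD []
('front', 60) [-0.75  0.28  2.63  2.17  0.9   1.8 ]  BAD [3]
('pickH', 65) [-1.41  0.65  2.34  1.81  1.09  1.74]  BAD []
('stack166', 65) [-0.
[... 1141 characters left out ...]
D [5]
((520, -170), -10, 20) [-0.52  0.25  1.99  0.21  0.58 -2.08]  BAD []
((520, -170), -10, 35) [-0.61  0.23  2.22  1.11  0.27 -3.03]  BAD [6]
((520, -220), -40, 20) [-0.47  0.28  1.95 -0.14  0.58 -1.24]  BAD []
((520, -220), -40, 35) [-0.41  0.26  2.14 -0.86  0.22 -0.48]  BAD [5]
((520, -220), -30, 20) [-0.52  0.27  1.96 -0.    0.56 -1.57]  BAD []
((520, -220), -30, 35) [-0.52  0.25  2.17 -0.01  0.12 -1.56]  BAD [5]
((520, -220), -20, 20) [-0.57  0.27  1.96  0.14  0.58 -1.9 ]  BAD []
((520, -220), -20, 35) [-0.63  0.25  2.18  0.95  0.2  -2.75]  BAD [5]
((520, -220), -10, 20) [-0.62  0.27  1.96  0.26  0.61 -2.2 ]  BAD []
((520, -220), -10, 35) [-0.72  0.26  2.17  1.07  0.35 -3.08]  BAD [6]
```

```bash
cat > path.py <<'E'
from kin import *
def jpath(q0,q1,n):
    """print tool-frame rows along a joint-linear path, relative to q0's pose"""
    Rp=R.from_euler('z',np.pi)
    x0,r0=fk(q0,PV);r0=r0*Rp;out=[]
    px,pr=x0,r0
    for i in range(1,n+1):
        x,r=fk(q0+(q1-q0)*i/n,PV);r=r*Rp
        d=r0.inv().apply(x-x0)/10;rv=(r0.inv()*r).as_rotvec()
        out.append((np.linalg.norm(x-px),np.degrees((pr.inv()*r).magnitude())));px,pr=x,r
        print(json.dumps(dict(zip(("dx","dy","dz","rx","ry","rz"),map(float,np.r_[d.round(1),rv.round(2)])))),"tcp",x.round(0),"tilt",np.degrees(np.arccos(-r.as_matrix()[2,2])).round(0))
    print("max step",np.max(out,0))
E
python3 - <<'E'
from path import *
from rig import *
t=pickle.load(open("c0.pkl","rb"))["top"]
print("bigbottle cap, small jar, scale corner",plane(t,[(446,191)],150),plane(t,[(398,197)],60),plane(t,[(476,210),(482,293)],60))
sd=(-1.2,.3,2.1,1.6,.7,2.3)
for ti in (50,):
 for g,y in (([438,-375,160],-9),([438,-375,280],-9),([480,-300,290],-5),([530,-200,290],0),([545,-100,270],5.4),([545,-35,205],5.4),([600,-30,205],5.4),([673,-23,205],5.4),([673,-23,166],5.4)):
  sd=chk((ti,g,y),g,target(y,ti),sd)
q0=state()["q"];qA,_=ik([438,-375,240],target(-9,50),(-1.2,.3,2.1,1.6,.7,2.3),PV)
jpath(q0,qA,32)
E
```

```text
bigbottle cap, small jar, scale corner [[ 618.02747563 -430.14554904  150.        ]] [[ 620.38657193 -335.37042758   60.        ]] [[ 589.52810752 -550.67835011   60.        ]
 [ 365.97306124 -552.56185878   60.        ]]
(50, [438, -375, 160], -9) [-1.29  0.42  2.23  1.55  0.77  2.23]  BAD []
(50, [438, -375, 280], -9) [-1.29  0.16  2.09  1.17  0.86  2.78]  BAD []
(50, [480, -300, 290], -5) [-1.13  0.1   2.13  1.18  0.8   2.84]  BAD []
(50, [530, -200, 290], 0) [-0.88  0.07  2.17  1.23  0.68  2.9 ]  BAD []
(50, [545, -100, 270], 5.4) [-0.67  0.07  2.24  1.38  0.57  2.81]  BAD []
(50, [545, -35, 205], 5.4) [-0.47  0.22  2.38  2.08  0.49  2.2 ]  BAD [3]
(50, [600, -30, 205], 5.4) [-0.38  0.27  2.27  2.1   0.42  2.25]  BAD []
(50, [673, -23, 205], 5.4) [-0.3   0.34  2.13  2.05  0.33  2.38]  BAD []
(50, [673, -23, 166], 5.4) [-0.29  0.43  2.16  2.32  0.4   2.09]  BAD []
{"dx": -0.8, "dy": -0.2, "dz": 0.2, "rx": 0.0, "ry": 0.02, "rz": 0.2} tcp [465.  26. 203.] tilt 15.0
{"dx": -1.5, "dy": -0.3, "dz": 0.4, "rx": 0.01, "ry": 0.03, "rz": 0.4} tcp [465.  18. 200.] tilt 15.0
{"dx": -2.3, "dy"
[... 2527 characters left out ...]
0
{"dx": -31.4, "dy": -2.0, "dz": -2.8, "rx": -0.47, "ry": -0.22, "rz": -0.78} tcp [ 469. -281.  227.] tilt 44.0
{"dx": -33.1, "dy": -2.6, "dz": -3.3, "rx": -0.49, "ry": -0.21, "rz": -0.58} tcp [ 464. -300.  230.] tilt 45.0
{"dx": -34.9, "dy": -3.2, "dz": -3.8, "rx": -0.52, "ry": -0.19, "rz": -0.38} tcp [ 458. -318.  234.] tilt 46.0
{"dx": -36.7, "dy": -4.0, "dz": -4.4, "rx": -0.55, "ry": -0.18, "rz": -0.18} tcp [ 451. -337.  237.] tilt 48.0
{"dx": -38.5, "dy": -4.9, "dz": -5.0, "rx": -0.58, "ry": -0.16, "rz": 0.02} tcp [ 443. -355.  240.] tilt 49.0
{"dx": -40.3, "dy": -5.8, "dz": -5.6, "rx": -0.61, "ry": -0.14, "rz": 0.22} tcp [ 433. -374.  244.] tilt 50.0
max step [21.28193015 11.6507775 ]
```

Large lean (about 50°) with q6 positive works for pick and stack alike, so no regrasp is needed. I'll wind the wrist over in stages.

>>> {"name": "arm_command", "arguments": {
  "moves": [
    {"dx": -3.8, "dy": -0.5, "dz": 0.5, "rx": 0.03, "ry": 0.08, "rz": 1.0, "hand": 0.3},
    {"dx": -3.8, "dy": -0.5, "dz": 0.5, "rx": 0.03, "ry": 0.08, "rz": 1.0, "hand": 0.3},
    {"dx": -3.8, "dy": -0.5, "dz": 0.5, "rx": 0.03, "ry": 0.08, "rz": 1.0, "hand": 0.3},
    {"dx": -3.8, "dy": -0.5, "dz": 0.5, "rx": 0.03, "ry": 0.08, "rz": 1.0, "hand": 0.3},
    {"dx": -3.8, "dy": -0.5, "dz": 0.5, "rx": 0.03, "ry": 0.08, "rz": 1.0, "hand": 0.3},
    {"dx": -8.2, "dy": -0.4, "dz": 1.0, "rx": 0.1, "ry": 0.18, "rz": 2.0, "hand": 0.3},
    {"dx": -8.2, "dy": -0.4, "dz": 1.0, "rx": 0.1, "ry": 0.18, "rz": 2.0, "hand": 0.3},
    {"dx": -8.2, "dy": -0.4, "dz": 1.0, "rx": 0.1, "ry": 0.18, "rz": 2.0, "hand": 0.3},
    {"dx": -8.2, "dy": -0.4, "dz": 1.0, "rx": 0.1, "ry": 0.18, "rz": 2.0, "hand": 0.3},
    {"dx": -8.2, "dy": -0.4, "dz": 1.0, "rx": 0.1, "ry": 0.18, "rz": 2.0, "hand": 0.3},
    {"dx": -8.2, "dy": -0.4, "dz": 1.0, "rx": 0.1, "ry": 0.18, "rz": 2.0, "hand": 0.3},
    {"dx": -8.2, "dy": -0.4, "dz": 1.0, "rx": 0.1, "ry": 0.18, "rz": 2.0, "hand": 0.3}
  ]
}}

```text
t: 12.9
tcp_pos: [473.3, -49.0, 194.9]
ee_rot: [-0.117, 0.97, -0.156, 0.145]
wrist_force: [0.3, -0.5, 0.3]
grip_width: 0.653
```

```bash
python3 - <<'E'
from path import *
from rig import *
s=state();print(s["t"],s["q"].round(2),s["tcp_pos"])
qA,_=ik([438,-375,240],target(-9,50),(-1.2,.3,2.1,1.6,.7,2.3),PV);print(qA)
jpath(s["q"],qA,8)
E
```

```text
12.9 [-0.49  0.14  2.06  0.45  0.79 -0.47] [473.33161664 -49.01562524 194.86060265]
[-1.29107621  0.23470236  2.14530084  1.27829261  0.81090561  2.61111054]
{"dx": 1.4, "dy": 2.4, "dz": -0.5, "rx": 0.05, "ry": 0.03, "rz": 0.56} tcp [478. -77. 197.] tilt 25.0
{"dx": 2.8, "dy": 5.0, "dz": -1.2, "rx": 0.12, "ry": 0.05, "rz": 1.11} tcp [ 482. -108.  201.] tilt 29.0
{"dx": 4.4, "dy": 8.1, "dz": -2.2, "rx": 0.22, "ry": 0.06, "rz": 1.66} tcp [ 485. -143.  205.] tilt 32.0
{"dx": 5.8, "dy": 11.6, "dz": -3.5, "rx": 0.34, "ry": 0.04, "rz": 2.21} tcp [ 485. -183.  211.] tilt 36.0
{"dx": 7.1, "dy": 15.5, "dz": -5.1, "rx": 0.5, "ry": -0.02, "rz": 2.74} tcp [ 481. -226.  219.] tilt 40.0
{"dx": 8.1, "dy": 19.8, "dz": -7.0, "rx": -0.63, "ry": 0.12, "rz": -2.88} tcp [ 472. -273.  227.] tilt 43.0
{"dx": 8.5, "dy": 24.6, "dz": -9.2, "rx": -0.63, "ry": 0.23, "rz": -2.32} tcp [ 456. -323.  235.] tilt 47.0
{"dx": 8.4, "dy": 29.7, "dz": -11.7, "rx": -0.62, "ry": 0.34, "rz": -1.77} tcp [ 433. -374.  244.] tilt 50.0
max step [56.89696807 32.12027821]
```

>>> {"name": "arm_command", "arguments": {
  "moves": [
    {"dx": 1.4, "dy": 2.4, "dz": -0.7, "rx": 0.05, "ry": 0.03, "rz": 0.56, "hand": 0.3},
    {"dx": 1.4, "dy": 2.4, "dz": -0.7, "rx": 0.05, "ry": 0.03, "rz": 0.56, "hand": 0.3},
    {"dx": 1.4, "dy": 2.4, "dz": -0.7, "rx": 0.05, "ry": 0.03, "rz": 0.56, "hand": 0.3},
    {"dx": 2.8, "dy": 5.0, "dz": -1.4, "rx": 0.12, "ry": 0.05, "rz": 1.11, "hand": 0.3},
    {"dx": 2.8, "dy": 5.0, "dz": -1.4, "rx": 0.12, "ry": 0.05, "rz": 1.11, "hand": 0.3},
    {"dx": 2.8, "dy": 5.0, "dz": -1.4, "rx": 0.12, "ry": 0.05, "rz": 1.11, "hand": 0.3},
    {"dx": 4.4, "dy": 8.1, "dz": -2.4, "rx": 0.22, "ry": 0.06, "rz": 1.66, "hand": 0.3},
    {"dx": 4.4, "dy": 8.1, "dz": -2.4, "rx": 0.22, "ry": 0.06, "rz": 1.66, "hand": 0.3},
    {"dx": 4.4, "dy": 8.1, "dz": -2.4, "rx": 0.22, "ry": 0.06, "rz": 1.66, "hand": 0.3},
    {"dx": 5.8, "dy": 11.6, "dz": -3.7, "rx": 0.34, "ry": 0.04, "rz": 2.21, "hand": 0.3},
    {"dx": 5.8, "dy": 11.6, "dz": -3.7, "rx": 0.34, "ry": 0.04, "rz": 2.21, "hand": 0.3},
    {"dx": 5.8, "dy": 11.6, "dz": -3.7, "rx": 0.34, "ry": 0.04, "rz": 2.21, "hand": 0.3},
    {"dx": 5.8, "dy": 11.6, "dz": -3.7, "rx": 0.34, "ry": 0.04, "rz": 2.21, "hand": 0.3},
    {"dx": 5.8, "dy": 11.6, "dz": -3.7, "rx": 0.34, "ry": 0.04, "rz": 2.21, "hand": 0.3}
  ]
}}

```text
t: 14.65
tcp_pos: [483.7, -182.8, 211.8]
ee_rot: [0.31, -0.27, 0.911, 0.003]
wrist_force: [-0.5, -0.2, -1.1]
grip_width: 0.651
```

```bash
python3 - <<'E'
from path import *
from rig import *
s=state();print(s["t"],s["q"].round(2),s["tcp_pos"])
qA,_=ik([438,-375,250],target(-9,50),(-1.2,.3,2.1,1.6,.7,2.3),PV);print(qA)
jpath(s["q"],qA,4)
E
```

```text
14.65 [-0.9   0.18  2.1   0.86  0.81  1.07] [ 483.66464927 -182.7891894   211.84686062]
[-1.29103016  0.21392188  2.13300064  1.24864851  0.82088399  2.65441664]
{"dx": 1.9, "dy": -3.6, "dz": -1.7, "rx": 0.07, "ry": -0.06, "rz": 0.55} tcp [ 480. -229.  223.] tilt 40.0
{"dx": 4.2, "dy": -7.3, "dz": -3.8, "rx": 0.12, "ry": -0.15, "rz": 1.09} tcp [ 471. -275.  233.] tilt 43.0
{"dx": 7.0, "dy": -10.9, "dz": -6.3, "rx": 0.14, "ry": -0.29, "rz": 1.63} tcp [ 456. -324.  243.] tilt 47.0
{"dx": 10.3, "dy": -14.3, "dz": -9.3, "rx": 0.13, "ry": -0.46, "rz": 2.15} tcp [ 433. -374.  254.] tilt 50.0
max step [55.85412712 31.91376382]
```

>>> {"name": "arm_command", "arguments": {
  "moves": [
    {"dx": 1.9, "dy": -3.6, "dz": -1.7, "rx": 0.07, "ry": -0.06, "rz": 0.55, "hand": 0.3},
    {"dx": 1.9, "dy": -3.6, "dz": -1.7, "rx": 0.07, "ry": -0.06, "rz": 0.55, "hand": 0.3},
    {"dx": 1.9, "dy": -3.6, "dz": -1.7, "rx": 0.07, "ry": -0.06, "rz": 0.55, "hand": 0.3},
    {"dx": 4.2, "dy": -7.3, "dz": -3.8, "rx": 0.12, "ry": -0.15, "rz": 1.09, "hand": 0.3},
    {"dx": 4.2, "dy": -7.3, "dz": -3.8, "rx": 0.12, "ry": -0.15, "rz": 1.09, "hand": 0.3},
    {"dx": 4.2, "dy": -7.3, "dz": -3.8, "rx": 0.12, "ry": -0.15, "rz": 1.09, "hand": 0.3},
    {"dx": 7.0, "dy": -10.9, "dz": -6.3, "rx": 0.14, "ry": -0.29, "rz": 1.63, "hand": 0.3},
    {"dx": 7.0, "dy": -10.9, "dz": -6.3, "rx": 0.14, "ry": -0.29, "rz": 1.63, "hand": 0.3},
    {"dx": 7.0, "dy": -10.9, "dz": -6.3, "rx": 0.14, "ry": -0.29, "rz": 1.63, "hand": 0.3},
    {"dx": 10.3, "dy": -14.3, "dz": -9.3, "rx": 0.13, "ry": -0.46, "rz": 2.15, "hand": 0.3},
    {"dx": 10.3, "dy": -14.3, "dz": -9.3, "rx": 0.13, "ry": -0.46, "rz": 2.15, "hand": 0.3},
    {"dx": 10.3, "dy": -14.3, "dz": -9.3, "rx": 0.13, "ry": -0.46, "rz": 2.15, "hand": 0.3},
    {"dx": 10.3, "dy": -14.3, "dz": -9.3, "rx": 0.13, "ry": -0.46, "rz": 2.15, "hand": 0.3},
    {"dx": 10.3, "dy": -14.3, "dz": -9.3, "rx": 0.13, "ry": -0.46, "rz": 2.15, "hand": 0.3}
  ]
}}

```text
t: 16.4
tcp_pos: [434.1, -371.8, 251.8]
ee_rot: [0.322, 0.687, 0.592, 0.273]
wrist_force: [-0.6, -0.5, -0.2]
grip_width: 0.651
```

```bash
python3 - <<'E'
from path import *
from rig import *
s=state();print(s["t"],s["q"].round(2),s["tcp_pos"],s["grip_width"])
w=camera("wrist");cv2.imwrite("pics/w11.png",w["frame"][:,:,::-1]);pickle.dump(w,open("w11.pkl","wb"))
t=camera("top");cv2.imwrite("pics/t11.png",t["frame"][:,:,::-1])
s=state()
for z in (200,160):move(s,[438,-375,z],target(-9,50))
print(proj(w,[[438,-375,160],[493,-384,169],[384,-367,169]]))
E
```

```text
16.4 [-1.3   0.21  2.13  1.24  0.83  2.65] [ 434.10116297 -371.75706344  251.79366598] 0.6514226877675143
d cm [-0.22 -3.69  3.07] rv [-0.0005 -0.0007  0.007 ] deg 0.4 tcp [ 433.5 -374.3  203.9]
d cm [-0.2  -6.75  5.64] rv [-0.0005 -0.0007  0.007 ] deg 0.4 tcp [ 433.5 -374.3  163.9]
[[280.68922173 117.72511175]
 [280.16230214 183.7519961 ]
 [279.0242551   44.0331566 ]]
```

View pics/w11.png

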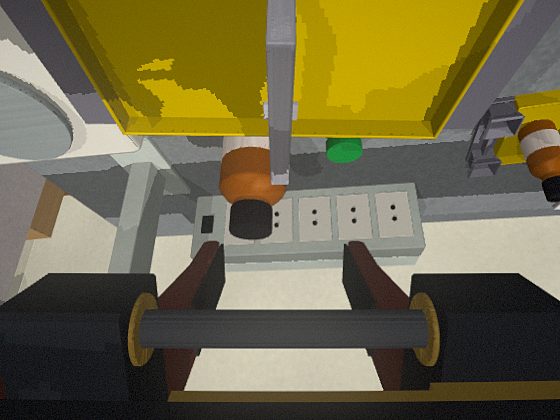

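View pics/t11.png

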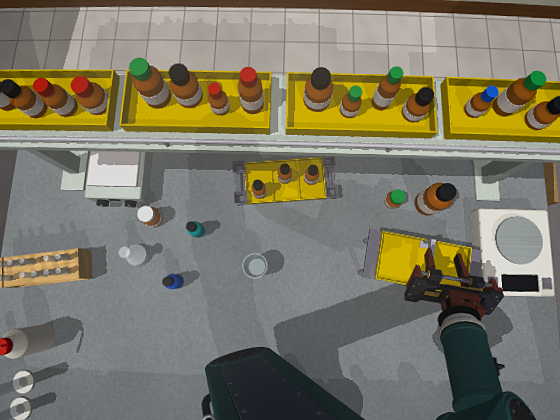

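The wrist view shows the bar from (282,45) to (280,183), matching the prediction within 3 px. I'll descend and grip.

>>> {"name": "arm_command", "arguments": {
  "moves": [
    {"dx": -0.2, "dy": -2.5, "dz": 2.1, "rx": 0, "ry": 0, "rz": 0, "hand": 0.3},
    {"dx": -0.2, "dy": -4.5, "dz": 3.8, "rx": 0, "ry": 0, "rz": 0, "hand": 0.3},
    {"dx": -0.2, "dy": -6.0, "dz": 5.0, "rx": 0, "ry": 0, "rz": 0, "hand": 0.3},
    {"dx": -0.2, "dy": -6.75, "dz": 5.64, "rx": 0, "ry": 0, "rz": 0, "hand": 0.3},
    {"dx": -0.2, "dy": -6.75, "dz": 5.64, "rx": 0, "ry": 0, "rz": 0, "hand": 0.3},
    {"dx": -0.2, "dy": -6.75, "dz": 5.64, "rx": 0, "ry": 0, "rz": 0, "hand": 0.3}
  ]
}}

```text
t: 17.25
tcp_pos: [433.7, -374.6, 164.3]
ee_rot: [0.322, 0.687, 0.592, 0.273]
wrist_force: [-0.1, -0.2, 0.5]
grip_width: 0.651
```

```bash
python3 - <<'E'
from path import *
from rig import *
s=state();print(s["t"],s["q"].round(2),s["tcp_pos"],s["wrist_force"])
w=camera("wrist");cv2.imwrite("pics/w12.png",w["frame"][:,:,::-1])
move(state(),[438,-375,160],target(-9,50))
E
```

```text
17.25 [-1.3   0.42  2.21  1.51  0.77  2.26] [ 433.68785436 -374.59077792  164.27419226] [-0.05018117 -0.2467474   0.48049927]
d cm [ 0.03 -0.06  0.02] rv [ 0.0001 -0.0002  0.0084] deg 0.5 tcp [ 433.5 -374.3  163.9]
```

View pics/w12.png

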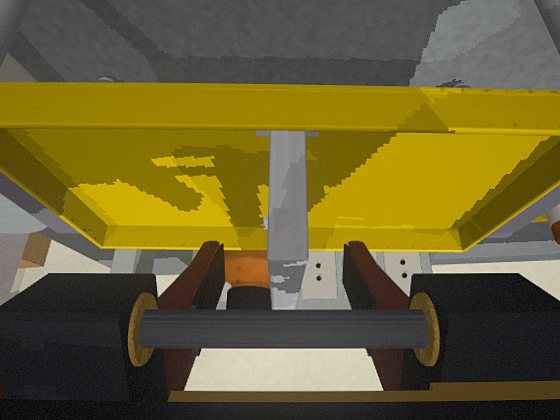

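Bar lies centrally between the fingers. I'll close firmly and lift a little.

>>> {"name": "arm_command", "arguments": {
  "moves": [
    {"dx": 0, "dy": 0, "dz": 0, "rx": 0, "ry": 0, "rz": 0, "hand": 0},
    {"dx": 0, "dy": 0, "dz": 0, "rx": 0, "ry": 0, "rz": 0, "hand": -0.3},
    {"dx": 0, "dy": 0, "dz": 0, "rx": 0, "ry": 0, "rz": 0, "hand": -0.6},
    {"dx": 0, "dy": 0, "dz": 0, "rx": 0, "ry": 0, "rz": 0, "hand": -0.9},
    {"dx": 0, "dy": 0, "dz": 0, "rx": 0, "ry": 0, "rz": 0, "hand": -1},
    {"dx": 0, "dy": 0, "dz": 0, "rx": 0, "ry": 0, "rz": 0, "hand": -1},
    {"dx": 0, "dy": 0, "dz": 0, "rx": 0, "ry": 0, "rz": 0, "hand": -1},
    {"dx": 0, "dy": 0, "dz": 0, "rx": 0, "ry": 0, "rz": 0, "hand": -1},
    {"dx": 0, "dy": 0.38, "dz": -0.32, "rx": 0, "ry": 0, "rz": 0, "hand": -1},
    {"dx": 0, "dy": 1.15, "dz": -0.96, "rx": 0, "ry": 0, "rz": 0, "hand": -1},
    {"dx": 0, "dy": 2.3, "dz": -1.9, "rx": 0, "ry": 0, "rz": 0, "hand": -1},
    {"dx": 0, "dy": 2.3, "dz": -1.9, "rx": 0, "ry": 0, "rz": 0, "hand": -1}
  ],
  "squeeze": 45
}}

```text
t: 18.8
tcp_pos: [433.8, -374.8, 194.8]
ee_rot: [0.323, 0.686, 0.592, 0.272]
wrist_force: [-0.2, -0.1, -5.7]
grip_width: 0.133
```

```bash
python3 - <<'E'
from path import *
from rig import *
s=state();print(s["t"],s["q"].round(2),s["tcp_pos"],s["wrist_force"],s["torque"],s["grip_width"]*88)
w=camera("wrist");cv2.imwrite("pics/w13.png",w["frame"][:,:,::-1])
w=camera("top");crop(w,340,180,520,310,"pics/t13.png",4);pickle.dump(w,open("t13.pkl","wb"))
E
```

```text
18.8 [-1.3   0.34  2.18  1.41  0.78  2.4 ] [ 433.79050936 -374.79529303  194.78868833] [-0.16881278 -0.08282994 -5.72857354] [0.18392239 0.9773379  0.0236788 ] 11.680608084320632
```

View pics/w13.png

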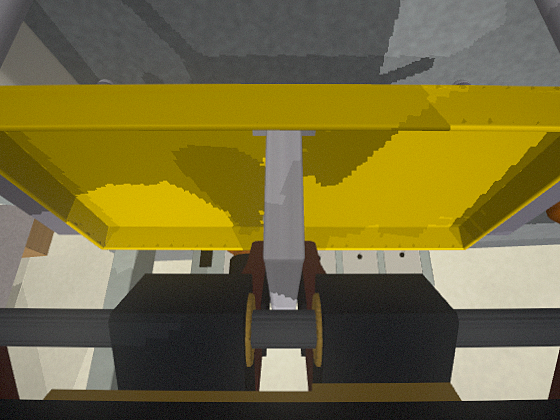

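View pics/t13.png

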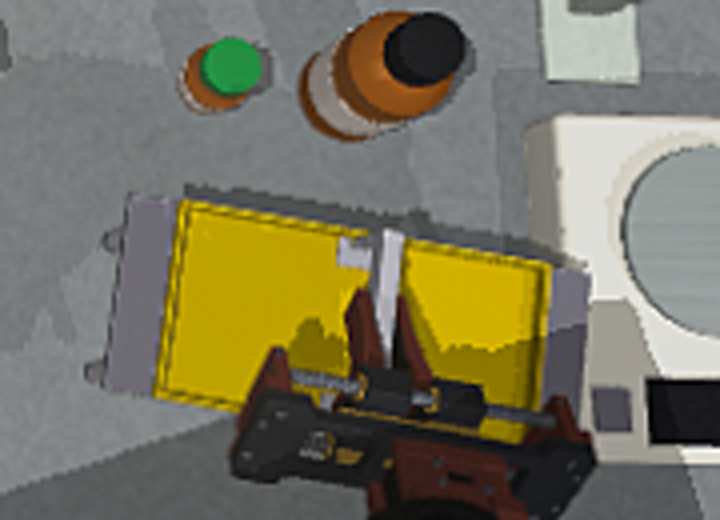

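The tray is lifted, level and firmly held (11.7 mm). Before carrying it, I'll refine the lower tray's pose from the first top picture by fitting lines to its yellow outline.

```bash
python3 - <<'E'
from path import *
np.set_printoptions(precision=2,suppress=True)
d=pickle.load(open("c0.pkl","rb"))
def ymask(c,box):
    h=cv2.cvtColor(c["frame"],cv2.COLOR_RGB2HSV);m=cv2.inRange(h,(20,150,60),(35,255,255))
    z=np.zeros_like(m);x0,y0,x1,y1=box;z[y0:y1,x0:x1]=m[y0:y1,x0:x1];return z
t=d["top"];m=ymask(t,(225,154,350,215))
m=cv2.morphologyEx(m,cv2.MORPH_CLOSE,np.ones((3,3)))
n,l,st,_=cv2.connectedComponentsWithStats(m);i=1+st[1:,4].argmax();m=(l==i)
print(st[i])
# edges: far & near by column, ends by row
cols=np.arange(250,318);ys=[np.where(m[:,c])[0] for c in cols]
far=np.array([(c,y.min()-.5) for c,y in zip(cols,ys)]);near=np.array([(c,y.max()+.5) for c,y in zip(cols,ys)])
rows=np.arange(166,195);xs=[np.where(m[r])[0] for r in rows]
L=np.array([(x.min()-.5,r) for x,r in zip(xs,rows)]);Rr=np.array([(x.max()+.5,r) for x,r in zip(xs,rows)])
def line(uv,z):
    X=plane(t,uv,z)[:,:2].astype(np.float32);v=cv2.fitLine(X,cv2.DIST_HUBER,0,.01,.01).ravel();return v[2:],v[:2]
a=[line(far,18),line(near,18),line(near,0),line(L,18),line(Rr,18)]
for n,(p,v) in zip("far near18 near0 L R".split(),a):
    an=np.degrees(np.arctan2(v[1],v[0]));print(n,p,(an%180))
y=np.radians(5.4)
ex=np.array([np.cos(y),np.sin(y)]);ey=np.array([-ex[1],ex[0]])
f=[p@ex for p,_ in a[:3]];e=[p@ey for p,_ in a[3:]]
print("depth",f[0]-f[1],f[0]-f[2],"len",e[0]-e[1]);
for g in((f[0]+f[2])/2,f[0]-61,f[2]+61): print("C",ex*g+ey*(e[0]+e[1])/2)
E
```

```text
[ 245  157   82   47 2791]
far [733.42 -19.23] 95.54088
near18 [610.68 -23.36] 95.60562
near0 [614.58 -23.47] 95.60973
L [670.3   91.59] 3.4057639
R [ 683.87 -136.06] 3.3924725
depth 122.58100109886823 118.71363694703143 len 227.91211290802636
C [674.11 -22.51]
C [672.47 -22.67]
C [675.74 -22.36]
```

```bash
python3 - <<'E'
from path import *
from rig import *
s=state();q=s["q"]
pts=[([445,-360,265],-9),([480,-260,265],-4),([525,-150,265],1),([577,-32,240],5.5)]
for g,y in pts:
    q=chk((g,y),g,target(y,50),q); move(s,g,target(y,50))
E
```

```text
([445, -360, 265], -9) [-1.26  0.17  2.13  1.22  0.81  2.72]  BAD []
d cm [ 1.54  6.04 -4.49] rv [-0.0009  0.      0.0088] deg 0.5 tcp [ 440.5 -359.3  268.9]
([480, -260, 265], -4) [-1.08  0.11  2.22  1.29  0.74  2.72]  BAD []
d cm [11.91  7.35 -3.04] rv [-0.0012  0.0668 -0.0473] deg 4.7 tcp [ 475.4 -259.7  268.9]
([525, -150, 265], 1) [-0.79  0.07  2.26  1.39  0.6   2.76]  BAD []
d cm [23.43  9.2  -0.95] rv [-0.0014  0.1336 -0.1034] deg 9.7 tcp [ 520.4 -150.1  268.9]
([577, -32, 240], 5.5) [-0.42  0.15  2.27  1.78  0.4   2.56]  BAD []
d cm [35.86  9.52  3.18] rv [-0.0017  0.1938 -0.154 ] deg 14.2 tcp [572.4 -32.4 243.9]
```

>>> {"name": "arm_command", "arguments": {
  "moves": [
    {"dx": 0.4, "dy": 2.0, "dz": -1.5, "rx": 0, "ry": 0, "rz": 0, "hand": -1},
    {"dx": 0.9, "dy": 4.0, "dz": -3.0, "rx": 0, "ry": 0, "rz": 0, "hand": -1},
    {"dx": 1.5, "dy": 6.0, "dz": -4.5, "rx": 0, "ry": 0, "rz": 0.01, "hand": -1},
    {"dx": 3.8, "dy": 6.3, "dz": -4.2, "rx": 0, "ry": 0.015, "rz": 0, "hand": -1},
    {"dx": 6.4, "dy": 6.6, "dz": -3.8, "rx": 0, "ry": 0.03, "rz": -0.02, "hand": -1},
    {"dx": 9.2, "dy": 7.0, "dz": -3.4, "rx": 0, "ry": 0.05, "rz": -0.03, "hand": -1},
    {"dx": 11.9, "dy": 7.35, "dz": -3.0, "rx": 0, "ry": 0.067, "rz": -0.047, "hand": -1},
    {"dx": 14.8, "dy": 7.8, "dz": -2.5, "rx": 0, "ry": 0.084, "rz": -0.061, "hand": -1},
    {"dx": 17.6, "dy": 8.3, "dz": -2.0, "rx": 0, "ry": 0.1, "rz": -0.075, "hand": -1},
    {"dx": 20.5, "dy": 8.7, "dz": -1.5, "rx": 0, "ry": 0.117, "rz": -0.09, "hand": -1},
    {"dx": 23.4, "dy": 9.2, "dz": -0.95, "rx": 0, "ry": 0.134, "rz": -0.103, "hand": -1},
    {"dx": 26.0, "dy": 9.3, "dz": 0, "rx": 0, "ry": 0.147, "rz": -0.114, "hand": -1},
    {"dx": 28.5, "dy": 9.4, "dz": 0.8, "rx": 0, "ry": 0.16, "rz": -0.124, "hand": -1},
    {"dx": 31, "dy": 9.4, "dz": 1.6, "rx": 0, "ry": 0.172, "rz": -0.134, "hand": -1},
    {"dx": 33.5, "dy": 9.5, "dz": 2.4, "rx": 0, "ry": 0.183, "rz": -0.144, "hand": -1},
    {"dx": 35.86, "dy": 9.5, "dz": 3.2, "rx": 0, "ry": 0.194, "rz": -0.154, "hand": -1},
    {"dx": 35.86, "dy": 9.5, "dz": 3.2, "rx": 0, "ry": 0.194, "rz": -0.154, "hand": -1},
    {"dx": 35.86, "dy": 9.5, "dz": 3.2, "rx": 0, "ry": 0.194, "rz": -0.154, "hand": -1}
  ]
}}

```text
t: 21.15
tcp_pos: [571.2, -31.9, 242.0]
ee_rot: [0.282, 0.61, 0.672, 0.312]
wrist_force: [-0.2, -0.6, -4.8]
grip_width: 0.134
```

```bash
python3 - <<'E'
from path import *
from rig import *
s=state();print(s["t"],s["q"].round(2),s["tcp_pos"],s["wrist_force"],s["grip_width"]*88)
for n in("scene","top","wrist"):
  w=camera(n);cv2.imwrite(f"pics/{n}14.png",w["frame"][:,:,::-1]);pickle.dump(w,open(n+"14.pkl","wb"))
s=state()
C=np.array([673,-22.7]);e=np.array([np.cos(np.radians(5.5)),np.sin(np.radians(5.5))])
for dd,z in((60,212),(0,208)):
  g=[*(C-dd*e),z];chk((dd,z),g,target(5.5,50),s["q"]);move(s,g,target(5.5,50))
E
```

```text
21.15 [-0.42  0.15  2.26  1.74  0.39  2.61] [571.22311396 -31.9406038  242.00647108] [-0.19934294 -0.58920453 -4.83176303] 11.796014735631951
(60, 212) [-0.36  0.27  2.24  2.04  0.39  2.33]  BAD []
d cm [0.07 0.28 4.59] rv [-0.0024  0.0006 -0.0008] deg 0.1 tcp [608.7 -28.9 215.9]
(0, 208) [-0.3   0.33  2.12  2.02  0.33  2.41]  BAD []
d cm [0.08 3.85 9.43] rv [-0.0024  0.0006 -0.0008] deg 0.1 tcp [668.4 -23.1 211.9]
```

View pics/scene14.png

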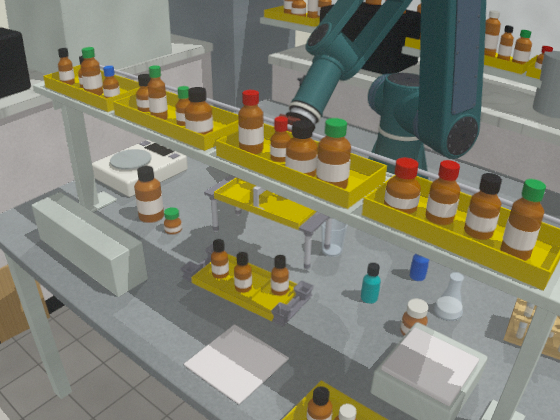

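View pics/top14.png

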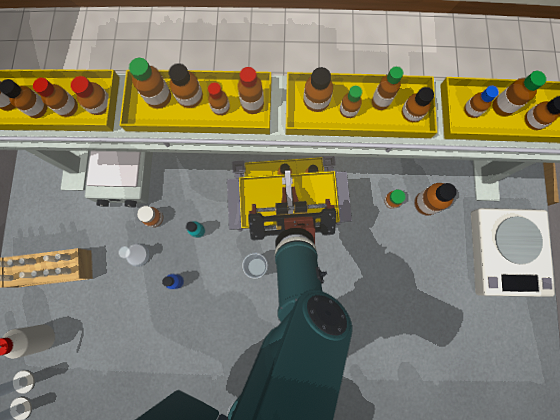

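View pics/wrist14.png

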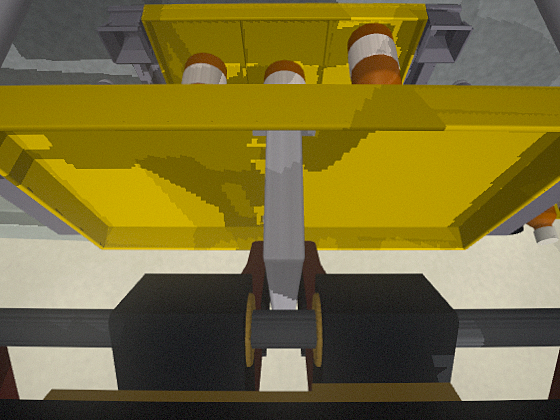

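The wrist view shows the lower tray's near sockets at about (125,40) and (448,40), below the carried deck. I'll measure them.

```bash
python3 - <<'E'
from path import *
w=pickle.load(open("wrist14.pkl","rb"))
crop(w,80,0,240,90,"pics/w14l.png",5);crop(w,360,0,520,90,"pics/w14r.png",5)
E
```

```text
(no output)
```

View pics/w14l.png

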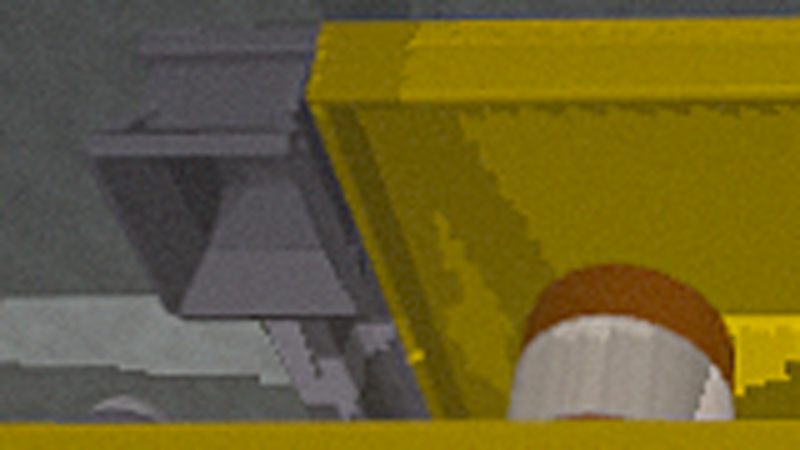

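View pics/w14r.png

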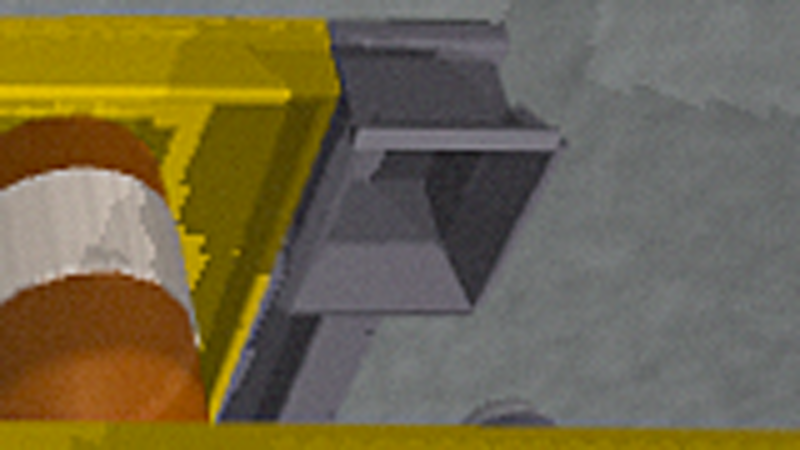

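```bash
python3 - <<'E'
from path import *
from rig import *
np.set_printoptions(precision=1,suppress=True)
w=pickle.load(open("wrist14.pkl","rb"));f=lambda P,x0:(np.array(P,float)+.5)/5-.5+[x0,0]
sq={}
for n,P,x0 in(("R-near(-y)",[(97,157),(298,157),(355,316),(183,316)],80),("L(+y)",[(355,152),(560,152),(472,311),(290,311)],360)):
    X=plane(w,f(P,x0),31)[:,:2];a,b,c,d=X
    k=np.linalg.solve(np.c_[c-a,-(d-b)],b-a)[0];sq[n]=a+k*(c-a);print(n,X,"ctr",sq[n],[np.linalg.norm(X[i]-X[(i+1)%4]) for i in range(4)])
v=sq["L(+y)"]-sq["R-near(-y)"];print(np.linalg.norm(v),"yaw",np.degrees(np.arctan2(-v[0],v[1])))
C=(sq["L(+y)"]+sq["R-near(-y)"])/2;y=np.radians(5.5);print("tray centre",C+45*np.array([np.cos(y),np.sin(y)]))
# carried tray: rim corner of deck etc.
s=state();g=s["tcp_pos"]+rot(s["ee_rot"]).apply([0,0,6]);print("grasp",g)
T=rot(s["ee_rot"]).as_matrix();ax=T[:,0];print("tool fwd",np.degrees(np.arctan2(-ax[0],ax[1])),"jaw z",ax[2])
yw=np.arctan2(-ax[0],ax[1]);ex=np.array([np.cos(yw),np.sin(yw),0]);ey=np.array([-ex[1],ex[0],0])
for sx in(-45,):
  for sy in(130,-130):
    p=g+sx*ex+sy*ey+[0,0,-160];print("foot exp px",proj(w,[p,p-7*ex+[0,0,5]]))
# predicted deck near wall bottom/outer edge corners
for sy in(115,-115): print("deck near top",proj(w,[g-61*ex+sy*ey+[0,0,-34],g-61*ex+sy*ey+[0,0,-52],g+61*ex+sy*ey+[0,0,-34]]))
E
```

```text
R-near(-y) [[ 628.3 -173.9]
 [ 625.7 -142.2]
 [ 657.3 -140.5]
 [ 659.8 -170.3]] ctr [ 643.2 -156.6] [np.float64(31.85311058959084), np.float64(31.597977880670403), np.float64(29.908280038251245), np.float64(31.688873433585748)]
L(+y) [[603.   85.7]
 [599.5 117.9]
 [630.9 120.1]
 [634.3  88.8]] ctr [617.1 103.1] [np.float64(32.38824749417692), np.float64(31.50743843543041), np.float64(31.53845319464874), np.float64(31.39889069830054)]
261.0676596667218 yaw 5.743760166695158
tray centre [675.  -22.5]
grasp [576.6 -32.7 239.4]
tool fwd 5.445095711483 jaw z 0.00018456892636181665
foot exp px [[530.8 -43.5]
 [542.1 -52.1]]
foot exp px [[ 36.8 -43.6]
 [ 25.5 -52.2]]
deck near top [[632.2 129. ]
 [610.7  87.9]
 [466.2 251.4]]
deck near top [[-64.2 128.9]
 [-42.8  87.8]
 [101.1 251.3]]
```

The measurement is clean: 31.5 mm mouths, 261 mm apart, tray centre (675,-22.5), yaw 5.7°. The carried deck is level and centred. I'll bring it in over the tray with feet at about 46 mm.

```bash
python3 - <<'E'
from path import *
from rig import *
s=state()
C=np.array([674.5,-22.6]);e=np.array([np.cos(np.radians(5.6)),np.sin(np.radians(5.6))])
for dd,z in((60,215),(0,206)):
  g=[*(C-dd*e),z];chk((dd,z),g,target(5.6,50),s["q"]);move(s,g,target(5.6,50))
E
```

```text
(60, 215) [-0.36  0.26  2.23  2.01  0.39  2.37]  BAD []
d cm [0.06 0.61 4.51] rv [-0.0024  0.002  -0.0019] deg 0.2 tcp [610.2 -28.9 218.9]
(0, 206) [-0.3   0.34  2.12  2.03  0.33  2.4 ]  BAD []
d cm [0.07 3.79 9.68] rv [-0.0024  0.002  -0.0019] deg 0.2 tcp [669.9 -23.  209.9]
```

>>> {"name": "arm_command", "arguments": {
  "moves": [
    {"dx": 0, "dy": 0.2, "dz": 1.5, "rx": 0, "ry": 0.002, "rz": -0.002, "hand": -1},
    {"dx": 0.05, "dy": 0.4, "dz": 3.0, "rx": 0, "ry": 0.002, "rz": -0.002, "hand": -1},
    {"dx": 0.05, "dy": 0.6, "dz": 4.5, "rx": 0, "ry": 0.002, "rz": -0.002, "hand": -1},
    {"dx": 0.05, "dy": 1.4, "dz": 5.8, "rx": -0.002, "ry": 0.002, "rz": -0.002, "hand": -1},
    {"dx": 0.05, "dy": 2.2, "dz": 7.1, "rx": -0.002, "ry": 0.002, "rz": -0.002, "hand": -1},
    {"dx": 0.05, "dy": 3.0, "dz": 8.4, "rx": -0.002, "ry": 0.002, "rz": -0.002, "hand": -1},
    {"dx": 0.05, "dy": 3.8, "dz": 9.7, "rx": -0.002, "ry": 0.002, "rz": -0.002, "hand": -1},
    {"dx": 0.05, "dy": 3.8, "dz": 9.7, "rx": -0.002, "ry": 0.002, "rz": -0.002, "hand": -1},
    {"dx": 0.05, "dy": 3.8, "dz": 9.7, "rx": -0.002, "ry": 0.002, "rz": -0.002, "hand": -1}
  ]
}}

```text
t: 22.42
tcp_pos: [669.7, -23.0, 209.5]
ee_rot: [0.283, 0.609, 0.672, 0.313]
wrist_force: [0.3, 0.2, -4.9]
grip_width: 0.138
```

```bash
python3 - <<'E'
from path import *
from rig import *
s=state();print(s["t"],s["q"].round(2),s["tcp_pos"],s["wrist_force"],s["grip_width"]*88)
w=camera("scene");cv2.imwrite("pics/scene15.png",w["frame"][:,:,::-1]);pickle.dump(w,open("scene15.pkl","wb"))
crop(w,170,180,340,320,"pics/s15.png",4.2)
w=camera("wrist");cv2.imwrite("pics/wrist15.png",w["frame"][:,:,::-1])
s=state()
for z in (190,180,165): move(s,[674.5,-22.6,z],target(5.6,50))
E
```

```text
22.425 [-0.3   0.34  2.11  1.98  0.33  2.45] [669.74068225 -23.00946282 209.46324709] [ 0.33805063  0.15186803 -4.93149769] 12.144222650250137
d cm [ 0.   -1.18  1.04] rv [-0.001  -0.0001  0.    ] deg 0.1 tcp [669.9 -23.  193.9]
d cm [ 0.   -1.94  1.69] rv [-0.001  -0.0001  0.    ] deg 0.1 tcp [669.9 -23.  183.9]
d cm [ 0.   -3.09  2.65] rv [-0.001  -0.0001  0.    ] deg 0.1 tcp [669.9 -23.  168.9]
```

View pics/s15.png

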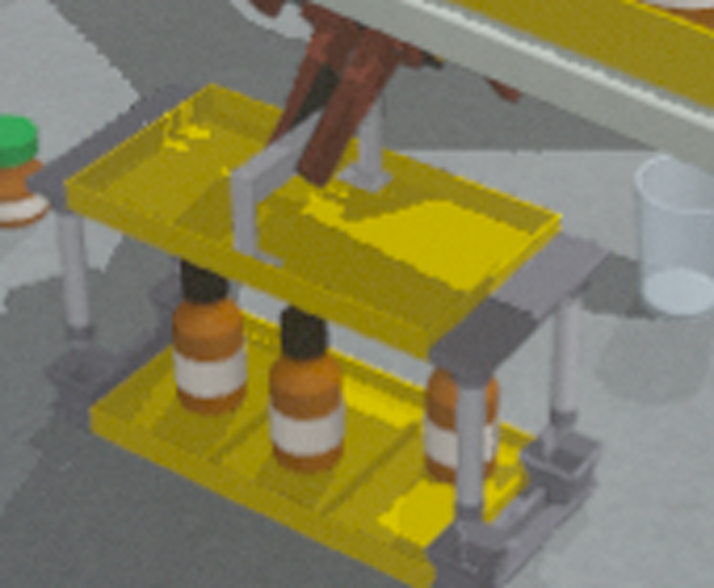

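View pics/wrist15.png

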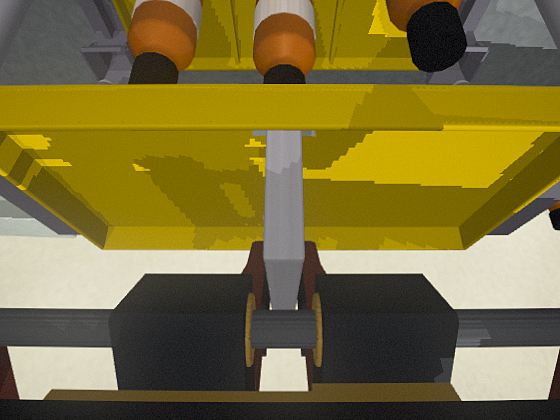

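```bash
python3 - <<'E'
from path import *
np.set_printoptions(precision=1,suppress=True)
w=pickle.load(open("scene15.pkl","rb"));f=lambda P:(np.array(P,float)+.5)/4.2-.5+[170,180]
y=np.radians(5.6);ex=np.array([np.cos(y),np.sin(y),0]);ey=np.array([-ex[1],ex[0],0]);C=np.array([674.5,-22.6,0])
for n,l in(("far-left",(45,130)),("near-left",(-45,130)),("far-right",(45,-130))):
  p=C+l[0]*ex+l[1]*ey
  print(n,"foot px in crop",(proj(w,[p+[0,0,46]])-[170,180]+.5)*4.2,"mouth",(proj(w,[p+[0,0,31]])-[170,180]+.5)*4.2)
E
```

```text
far-left foot px in crop [[472.1 518.8]] mouth [[471.6 540.6]]
near-left foot px in crop [[564.5 425.2]] mouth [[563.5 446.6]]
far-right foot px in crop [[ 85.5 341.3]] mouth [[ 87.7 362.3]]
```

Feet project onto the sockets within about 2 mm, so I'll lower gently.

>>> {"name": "arm_command", "arguments": {
  "moves": [
    {"dx": 0, "dy": -0.4, "dz": 0.35, "rx": 0, "ry": 0, "rz": 0, "hand": -1},
    {"dx": 0, "dy": -0.8, "dz": 0.7, "rx": 0, "ry": 0, "rz": 0, "hand": -1},
    {"dx": 0, "dy": -1.18, "dz": 1.04, "rx": 0, "ry": 0, "rz": 0, "hand": -1},
    {"dx": 0, "dy": -1.45, "dz": 1.25, "rx": 0, "ry": 0, "rz": 0, "hand": -1},
    {"dx": 0, "dy": -1.7, "dz": 1.47, "rx": 0, "ry": 0, "rz": 0, "hand": -1},
    {"dx": 0, "dy": -1.94, "dz": 1.69, "rx": 0, "ry": 0, "rz": 0, "hand": -1},
    {"dx": 0, "dy": -1.94, "dz": 1.69, "rx": 0, "ry": 0, "rz": 0, "hand": -1}
  ]
}}

```text
t: 23.4
tcp_pos: [669.8, -23.1, 183.5]
ee_rot: [0.283, 0.609, 0.672, 0.313]
wrist_force: [0.5, 0.0, -5.9]
grip_width: 0.13
```

```bash
python3 - <<'E'
from path import *
from rig import *
s=state();print(s["t"],s["tcp_pos"],s["wrist_force"],s["torque"],s["grip_width"]*88)
w=camera("scene");crop(w,170,180,340,320,"pics/s16.png",4.2)
for z in (172,166,165): move(s,[674.5,-22.6,z],target(5.6,50))
E
```

```text
23.4 [669.82298098 -23.08597255 183.49156659] [ 0.47272156  0.04522376 -5.87910545] [-0.06051967  0.99380788  0.01298602] 11.447149060567375
d cm [ 0.   -0.58  0.5 ] rv [-0.0016 -0.0001 -0.0003] deg 0.1 tcp [669.9 -23.  175.9]
d cm [ 0.   -1.04  0.89] rv [-0.0016 -0.0001 -0.0003] deg 0.1 tcp [669.9 -23.  169.9]
d cm [ 0.   -1.11  0.95] rv [-0.0016 -0.0001 -0.0003] deg 0.1 tcp [669.9 -23.  168.9]
```

View pics/s16.png

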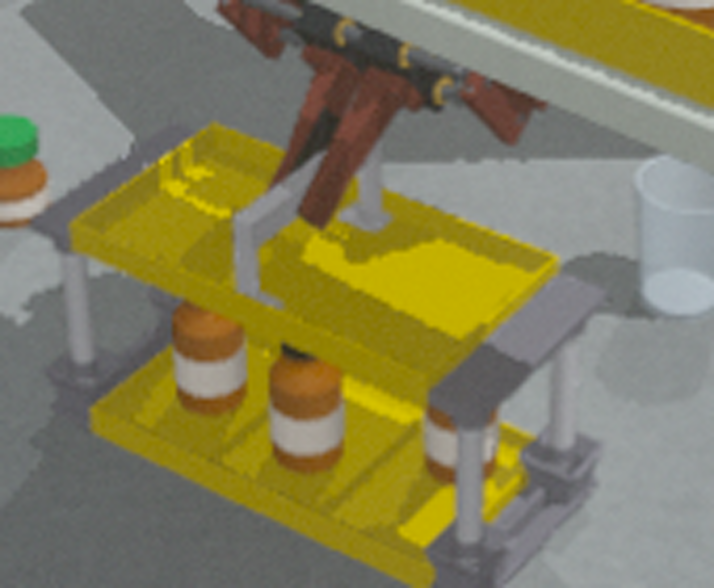

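The legs are in the mouths with no contact force. I'll go on down.

>>> {"name": "arm_command", "arguments": {
  "moves": [
    {"dx": 0, "dy": -0.2, "dz": 0.17, "rx": 0, "ry": 0, "rz": 0, "hand": -1},
    {"dx": 0, "dy": -0.4, "dz": 0.34, "rx": 0, "ry": 0, "rz": 0, "hand": -1},
    {"dx": 0, "dy": -0.58, "dz": 0.5, "rx": 0, "ry": 0, "rz": 0, "hand": -1},
    {"dx": 0, "dy": -0.58, "dz": 0.5, "rx": 0, "ry": 0, "rz": 0, "hand": -1}
  ]
}}

```text
t: 23.95
tcp_pos: [669.9, -23.1, 175.6]
ee_rot: [0.283, 0.609, 0.672, 0.313]
wrist_force: [0.7, -0.8, -4.2]
grip_width: 0.133
```

```bash
python3 - <<'E'
from path import *
from rig import *
s=state();print(s["t"],s["tcp_pos"],s["wrist_force"],s["torque"],s["grip_width"]*88)
for z in (166,165): move(s,[674.5,-22.6,z],target(5.6,50))
E
```

```text
23.95 [669.85596012 -23.06385118 175.64213874] [ 0.70302783 -0.80008707 -4.2174363 ] [-0.08397368  0.93420458 -0.00256323] 11.74127288647594
d cm [ 0.   -0.44  0.38] rv [-0.0019 -0.0002 -0.0005] deg 0.1 tcp [669.9 -23.  169.9]
d cm [ 0.   -0.51  0.44] rv [-0.0019 -0.0002 -0.0005] deg 0.1 tcp [669.9 -23.  168.9]
```

>>> {"name": "arm_command", "arguments": {
  "moves": [
    {"dx": 0, "dy": -0.15, "dz": 0.13, "rx": 0, "ry": 0, "rz": 0, "hand": -1},
    {"dx": 0, "dy": -0.3, "dz": 0.26, "rx": 0, "ry": 0, "rz": 0, "hand": -1},
    {"dx": 0, "dy": -0.42, "dz": 0.36, "rx": 0, "ry": 0, "rz": 0, "hand": -1},
    {"dx": 0, "dy": -0.48, "dz": 0.41, "rx": 0, "ry": 0, "rz": 0, "hand": -1},
    {"dx": 0, "dy": -0.48, "dz": 0.41, "rx": 0, "ry": 0, "rz": 0, "hand": -1}
  ]
}}

```text
t: 24.58
tcp_pos: [670.6, -22.9, 170.4]
ee_rot: [0.284, 0.609, 0.671, 0.313]
wrist_force: [-3.3, -0.0, 3.2]
grip_width: 0.133
```

```bash
python3 - <<'E'
from path import *
from rig import *
s=state();print(s["t"],s["tcp_pos"],s["wrist_force"],s["torque"],s["grip_width"]*88)
print(s["tcp_pos"]+rot(s["ee_rot"]).apply([0,0,6]))
w=camera("scene");crop(w,170,180,340,320,"pics/s17.png",4.2);pickle.dump(w,open("scene17.pkl","wb"))
E
```

```text
24.575 [670.56883238 -22.93887623 170.41257895] [-3.27036077 -0.02746959  3.19566794] [-0.02640253  0.42939675  0.03986556] 11.700013468763629
[675.14472428 -22.48747771 166.55804231]
```

View pics/s17.png

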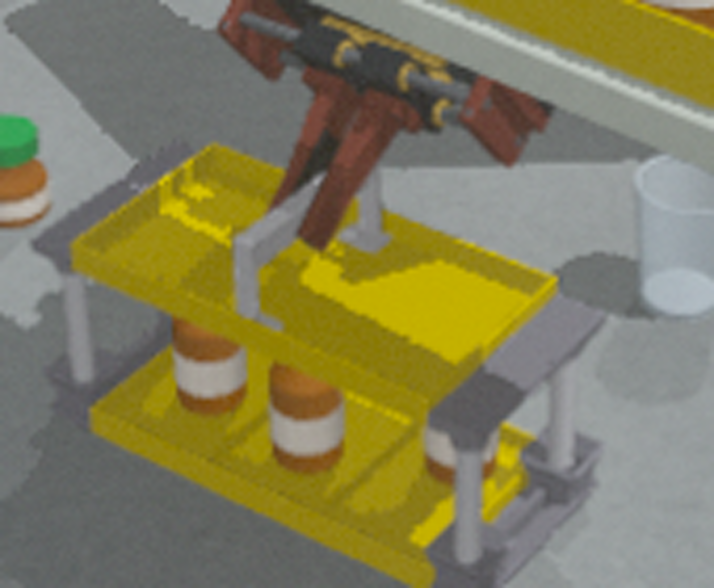

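Feet are on the socket floors: the handle is at 166.6 mm and force reversed by about 8 N. I'll release, then back out along the tool axis.

>>> {"name": "arm_command", "arguments": {
  "moves": [
    {"dx": 0, "dy": 0, "dz": 0, "rx": 0, "ry": 0, "rz": 0, "hand": -0.6},
    {"dx": 0, "dy": 0, "dz": 0, "rx": 0, "ry": 0, "rz": 0, "hand": -0.4},
    {"dx": 0, "dy": 0, "dz": 0, "rx": 0, "ry": 0, "rz": 0, "hand": -0.2},
    {"dx": 0, "dy": 0, "dz": 0, "rx": 0, "ry": 0, "rz": 0, "hand": -0.1},
    {"dx": 0, "dy": 0, "dz": 0, "rx": 0, "ry": 0, "rz": 0, "hand": -0.1},
    {"dx": 0, "dy": 0, "dz": 0, "rx": 0, "ry": 0, "rz": 0, "hand": -0.1}
  ]
}}

```text
t: 25.38
tcp_pos: [670.6, -22.9, 170.4]
ee_rot: [0.284, 0.609, 0.671, 0.313]
wrist_force: [0.6, -0.2, -0.4]
grip_width: 0.454
```

```bash
python3 - <<'E'
from path import *
from rig import *
s=state();print(s["t"],s["tcp_pos"],s["wrist_force"],s["torque"],s["grip_width"]*88,s["q"].round(2))
w=camera("wrist");cv2.imwrite("pics/wrist18.png",w["frame"][:,:,::-1])
for b in (60,120,170):
  T=rot(s["ee_rot"]);g=s["tcp_pos"]+T.apply([0,0,6-b]);chk(b,g,T,s["q"])
E
```

```text
25.375 [670.56677165 -22.94947841 170.35735605] [ 0.5773253  -0.15727627 -0.37361517] [-0.05104468  0.36029036 -0.03047172] 39.973210405028134 [-0.3   0.42  2.14  2.25  0.39  2.16]
60 [-0.34  0.3   2.22  2.08  0.39  2.3 ]  BAD []
120 [-0.41  0.15  2.25  1.75  0.39  2.61]  BAD []
170 [-0.48  0.02  2.27  1.43  0.44  2.9 ]  BAD []
```

View pics/wrist18.png

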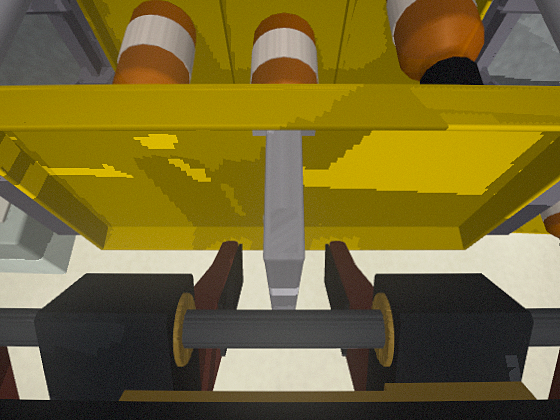

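Bar is free with a clear gap on both sides. I'll back out 12 cm along the tool axis.

>>> {"name": "arm_command", "arguments": {
  "moves": [
    {"dx": 0, "dy": 0, "dz": -1, "rx": 0, "ry": 0, "rz": 0, "hand": -0.1},
    {"dx": 0, "dy": 0, "dz": -3, "rx": 0, "ry": 0, "rz": 0, "hand": -0.1},
    {"dx": 0, "dy": 0, "dz": -5.5, "rx": 0, "ry": 0, "rz": 0, "hand": -0.1},
    {"dx": 0, "dy": 0, "dz": -8, "rx": 0, "ry": 0, "rz": 0, "hand": -0.1},
    {"dx": 0, "dy": 0, "dz": -10.5, "rx": 0, "ry": 0, "rz": 0, "hand": -0.1},
    {"dx": 0, "dy": 0, "dz": -13, "rx": 0, "ry": 0, "rz": 0, "hand": -0.1},
    {"dx": 0, "dy": 0, "dz": -14, "rx": 0, "ry": 0, "rz": 0, "hand": -0.1},
    {"dx": 0, "dy": 0, "dz": -14, "rx": 0, "ry": 0, "rz": 0, "hand": -0.1}
  ]
}}

```text
t: 26.42
tcp_pos: [563.1, -33.6, 261.2]
ee_rot: [0.285, 0.609, 0.671, 0.313]
wrist_force: [-0.2, -0.2, -0.7]
grip_width: 0.452
```

```bash
python3 - <<'E'
from path import *
from rig import *
np.set_printoptions(precision=1,suppress=True)
s=state();print(s["t"],s["tcp_pos"],s["wrist_force"],s["q"].round(2))
w=camera("wrist");cv2.imwrite("pics/wrist19.png",w["frame"][:,:,::-1])
w=camera("scene");cv2.imwrite("pics/scene19.png",w["frame"][:,:,::-1]);crop(w,170,180,340,320,"pics/s19.png",4.2)
t=camera("top");cv2.imwrite("pics/top19.png",t["frame"][:,:,::-1])
y=np.radians(5.7);ex=np.array([np.cos(y),np.sin(y),0]);ey=np.array([-ex[1],ex[0],0]);C=np.array([675,-22.6,0])
k=lambda p:((proj(w,[p])-[170,180]+.5)*4.2)[0]
print("deck corners z132 (outer 145):",[k(C+a*ex+b*ey+[0,0,114]) for a,b in((61,145),(-61,145),(61,-145),(-61,-145))])
E
```

```text
26.425 [563.1 -33.6 261.2] [-0.2 -0.2 -0.7] [-0.4  0.1  2.2  1.6  0.4  2.8]
deck corners z132 (outer 145): [array([481.6, 444.2]), array([609.6, 318.5]), array([ 34.3, 247.6]), array([177.2, 147.8])]
```

View pics/s19.png

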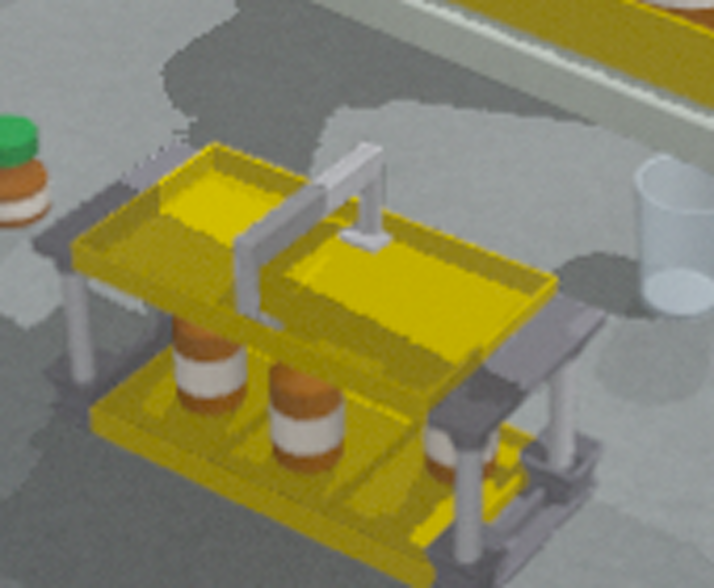

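View pics/top19.png

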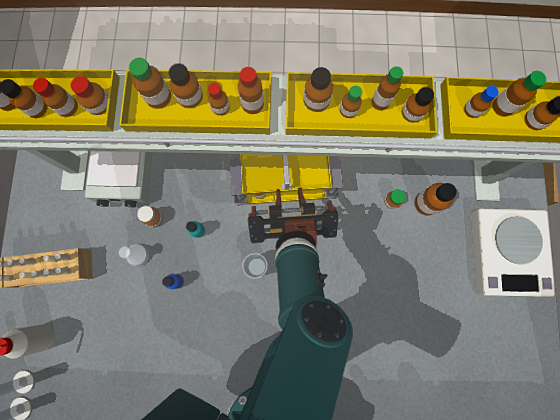

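View pics/wrist19.png

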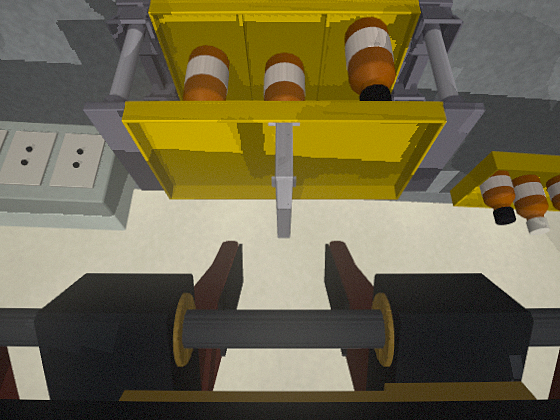

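View pics/scene19.png

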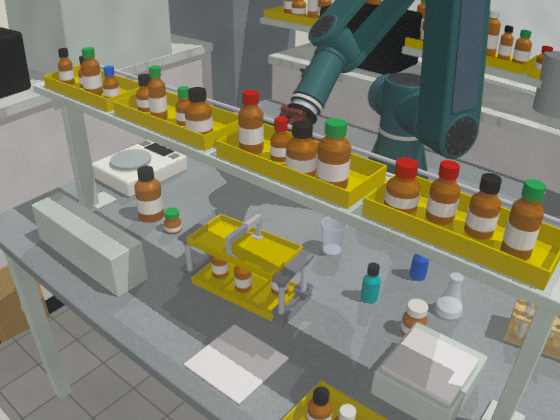

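Everything stands as required. Deck corners match the seated height, with (603,318) and (35,243) in the crop against predictions of (610,318) and (34,248). All bystanders are in place, so I'll hand in.

```bash
python3 -c "
from rig import *
print(close_job())"
```

```text
the job is handed in; nothing more can be done
None
```

The amber bottle now stands upright in the empty +y compartment, and the legged tray is stacked over the bottles with all four legs in their sockets. Both are released, and I handed the job in at about 26.5 s of the 72 s allowed.

**Last checks:**
- **Seating:** at touchdown the handle was at 166.6 mm, against 166 expected, and the force reversed by about 8 N.
- **Deck position:** after release, the two deck corners I compared in the scene picture lay within about 2 to 3 mm of the seated pose. I saw three of the legs in their sockets in that picture. The fourth is hidden there; in the wrist picture its leg runs down to its socket.
- **Surroundings:** the other bottles and glassware looked unmoved, the gripper was clear of everything, and I saw no sign of contact with the shelf.

**What went wrong or disagreed:**
- **First bottle grasp:** joint 6 ran onto its range stop (reading -2.98, the limit), so the fingers closed lightly on the bottle's shoulder. I let go, lifted and regrasped with less lean; the bottle stayed standing.
- **Refused call:** one move call was rejected because its rows lacked some keys; nothing moved.
- **Lower tray position:** the views differed by about 2 mm in x: 673 mm from the top picture, 675 mm from the wrist and scene pictures. I used 674.5 mm, well within the sockets' flare.

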